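# Pack panel samples and spray cans into stacked stack-nest trays

## Robot

A 6-joint arm with a two-finger parallel gripper is mounted at the origin on the work surface. World frame = base frame: x ahead of the robot, y to its left, z up, the work surface at z = 0. Lengths are in m, angles in degrees, forces in N, time in s.
With the tool pointing down it reaches from about 0.375 to 0.75 m from the base axis. Payload 9 kg.
Tool frame: the origin (TCP) lies between the finger pads; the fingertips stand 19 mm ahead of it and the grasp point (between the pads) is the TCP; z points along the fingers, y is the line along which they close (so a half turn about z gives the same grasp; the last joint's range is limited). The gripper opens to 85 mm and grips with 20 to 120 N. Pads are 22 mm wide; open, the fingers measure 114 mm over their backs; the gripper's body (76 mm by 85 mm) begins 54 mm behind the grasp point. The pads swing forward as they close: fully open they stand 13 mm farther back than shut.
Start: joints at [54.219, 5.964, 5.575, 89.605, 0, 77.527], TCP at [0.237, 0.551, 0.25] pointing down, gripper open.
Joint ranges: [-171.21, 171.21], [-48.23, 106.86], [-62.78, 66.21], [-105.2, 120.99], [-86.42, 89.51], [-180, 180]. Speed limits (degrees/s): [127.2, 127.2, 147.25, 180, 180, 180].

## Interface

Orientations are given as [roll, pitch, yaw] about the fixed x, y, z axes, in that order (R = Rz(yaw) Ry(pitch) Rx(roll)).
In Python, from bench import arm gives the robot as it stands.
- The arm moves only by the tool arm_command, never from a script. Its argument "motion" is a list of rows, each an object of numbers: "dx", "dy", "dz": the shift along the tool's x, y, z in m; "spin": the turn about the tool's z in rad; "grip": the closure in counts, from 0 (fully open) to 255 (shut). A call has 1 to 10 rows; each row shifts and turns the commanded pose from where the row before left it, along the tool's axes as they then stand; what a row does not reach is not made up. A row lasts 1/10 s, in which the tool goes at most 50 mm and 8.59 degrees, less where a joint would pass 70% of its speed; a pose out of reach is approached as far as the arm can. A call with a gripper value outside its range is refused whole. The fingers move at their own pace and stop on an object; "grip_force" is the grip in N (left out, the last holds). Time passes only in rows, so rows that do not move let the fingers close. It gives the time, the measured TCP pose, the force, the opening and the grip force at its end, in the units of the state.
- arm.observe(): the state, without advancing time (a new reading comes with each control period).
- arm.grab_frame(name): name is "scene" or "side" or "wrist"; returns a dict with "color" (384x512x3 uint8, red, green, blue), "K" (3x3 intrinsics, pixels), "rvec" (rotation vector, rad) and "tvec" (3), from world to camera coordinates, as OpenCV has them. Camera axes: x right, y down, z forward; pixel columns grow to the right and rows downward; lengths in m; the calibration is good to about 2 mm. A picture is of the moment at which its call begins. There is no depth.
- arm.sign_off(): hands the job in; it is judged then, once.
The state is a dict: "t": time; "qpos": joint angles; "joint_vel": joint speeds; "joint_efforts": joint torques, N m; "position": TCP position; "ee_rot": TCP orientation; "contact_force": force on the tool from outside, world axes, zero at the start; "ft_torque": the same for the moment, N m; "gripper_width": finger opening in m; "finger_force": force on a finger pad.
Only numpy, scipy, OpenCV 4.12 (cv2) and the standard library are available. Lean on these libraries where they do the work, as an engineer would, in place of code of your own. Each camera call takes 0.05 s, during which the arm holds its last target. There are 200 camera calls.

## Task

Lift the empty grey tray out of the blue one and stand it on the green mat, then put every panel sample on the bench into the blue tray. Next turn the grey tray half round, so that its orange end is over the blue tray's plain end, and set it squarely on the blue tray so that the rim lugs hold it stacked above the samples instead of nesting; then lift each spray can out of the leaning carton and stand it upright on the floor of the grey tray. Leave the mallet, scraper and tin where they are.

Things in the scene. Friction and masses are not known exactly. Their poses are not given: they have to be found in the camera images.
- tray_a: Blue stack-nest tray, loose, 0.3 kg, 182 (x) x 146 (y) mm, rim 90 mm high. Origin: centre of underside; z up, x to its orange end wall. Lower body outside 138 x 128, inside 130 x 120 mm, floor 4 mm thick; a step at z 44 to 48 mm widens it to a collar, inside 174 x 138 mm, walls 4 mm. Three samples fit in it: 60 mm length along y, at x -46, 0, +46 mm
- tray_b: Grey tray, same shape, size and frame as tray_a (x to its orange end), loose, 0.3 kg. Starts nested in tray_a, the same way round, 48 mm above it. Turned 180 degrees its feet stand on tray_a's lugs: it is then 80 mm above tray_a, 10 mm inside the rim, with 4 mm of play in x and 5 mm in y. Three cans fit on its floor: at (x, y) = (-32, -28), (32, -28), (0, 28) mm
- tray_a_end (a point): middle of the rim of tray_a's orange end wall (x +89, z 90 mm in its frame). Inside the collar the rim lugs (tops at z 80 mm) reach 14 mm in from the end walls: two at the orange end (24 mm wide, y +-46 mm), one at the plain end (36 mm, y 0)
- tray_b_end (a point): middle of the rim of tray_b's orange end wall (x +89, z 90 mm in its frame). Outside the lower body, feet reach 14 mm out from its ends, down to the underside: one at the orange end (36 mm wide, y 0), two at the plain end (24 mm, y +-46 mm)
- tray_b_grip (a point): top middle of one of tray_b's two black hand grips, where the rim is 10 mm thick from z 66 to 90 mm and 60 mm long in x; this one at y -74 mm, z 90 mm in its frame, the other at y +74. One grip is enough to carry the empty tray
- mat: Green mat fixed to the bench, 230 (x) x 190 (y) x 3 mm thick, origin at the centre of its underside
- carton: Carton fixed on a wedge, leaning 0.35 rad towards its -x side: its z axis points out of the mouth, and cans must be drawn out along it. Origin: centre of underside. Inside 66 (x) x 256 (y) mm, walls 4, floor 5 mm, rim at z 130 mm. Three cells 62 mm wide at y -76, 0, +76 mm, parted by spacers (14 mm thick; 21 mm at the ends) that reach only to z 80 mm
- can0: Spray can with red body, 52 mm diameter, and white cylindrical cap 32 mm diameter from z = 83 to 120 mm (full height 120 mm), 0.2 kg. Origin: centre of the underside, z along the can to its cap. Starts in a carton cell, perhaps leaning a little, its cap just below the carton's rim; may be absent
- can1: Spray can with green body, 52 mm diameter, and white cylindrical cap 32 mm diameter from z = 83 to 120 mm (full height 120 mm), 0.2 kg. Origin: centre of the underside, z along the can to its cap. Starts in a carton cell, perhaps leaning a little, its cap just below the carton's rim; may be absent
- can2: Spray can with yellow body, 52 mm diameter, and white cylindrical cap 32 mm diameter from z = 83 to 120 mm (full height 120 mm), 0.2 kg. Origin: centre of the underside, z along the can to its cap. Starts in a carton cell, perhaps leaning a little, its cap just below the carton's rim; may be absent
- sample0: Panel sample block, dark and medium wood skins on a yellow core, 28 (x) x 60 (y) x 38 (z) mm, 0.09 kg, lying on the bench right of the mat. Origin: centre of the underside. May be absent
- sample1: Panel sample block, dark and medium wood skins on a yellow core, 28 (x) x 60 (y) x 38 (z) mm, 0.09 kg, lying on the bench right of the mat. Origin: centre of the underside. May be absent
- sample2: Panel sample block, dark and medium wood skins on a yellow core, 28 (x) x 60 (y) x 38 (z) mm, 0.09 kg, lying on the bench right of the mat. Origin: centre of the underside. May be absent
- mallet: bystander: rubber mallet with black and yellow handle, 280 mm, lying at the far side; origin on the bench under the handle
- scraper: bystander: scraper 220 mm long, lying at the far side
- tin: bystander: tin 76 mm diameter, 80 mm high, at the left near the robot; origin: centre of the underside
Mind the look-alikes: they are no part of the job. What is shaped like the sample0 but purple is not meant.

How it is judged (in metres and radians):
On the way, in this order (a step that is already met when the one before it is completed fails the run):
1. the grey tray stands on the green mat, let go (horizontal distance between tray_b and mat below 0.06 m and height (world z) of tray_b below 0.012 m and angle between tray_b's own z axis and vertical below 0.06 rad and contact force between the fingers and tray_b below 0.2 N), for 0.2 s.
2. every sample lies in the blue tray, let go (x of sample0 in the frame of tray_a between -0.068 and 0.068 m and y of sample0 in the frame of tray_a between -0.063 and 0.063 m and z of sample0 in the frame of tray_a between -0.002 and 0.05 m and x of sample1 in the frame of tray_a between -0.068 and 0.068 m and y of sample1 in the frame of tray_a between -0.063 and 0.063 m and z of sample1 in the frame of tray_a between -0.002 and 0.05 m and x of sample2 in the frame of tray_a between -0.068 and 0.068 m and y of sample2 in the frame of tray_a between -0.063 and 0.063 m and z of sample2 in the frame of tray_a between -0.002 and 0.05 m and contact force between the fingers and sample0 below 0.2 N and contact force between the fingers and sample1 below 0.2 N and contact force between the fingers and sample2 below 0.2 N), for 0.2 s.
3. the grey tray, turned half round, stands on the blue tray's rim lugs, let go (horizontal distance between tray_b and tray_a below 0.012 m and z of tray_b in the frame of tray_a between 0.074 and 0.086 m and x of tray_b_end in the frame of tray_a below -0.07 m and angle between tray_b's own z axis and vertical below 0.06 rad and x of sample0 in the frame of tray_a between -0.068 and 0.068 m and y of sample0 in the frame of tray_a between -0.063 and 0.063 m and z of sample0 in the frame of tray_a between -0.002 and 0.05 m and x of sample1 in the frame of tray_a between -0.068 and 0.068 m and y of sample1 in the frame of tray_a between -0.063 and 0.063 m and z of sample1 in the frame of tray_a between -0.002 and 0.05 m and x of sample2 in the frame of tray_a between -0.068 and 0.068 m and y of sample2 in the frame of tray_a between -0.063 and 0.063 m and z of sample2 in the frame of tray_a between -0.002 and 0.05 m and contact force between the fingers and tray_b below 0.2 N), for 0.2 s.
4. every can stands in the grey tray, let go (x of can0 in the frame of tray_b between -0.075 and 0.075 m and y of can0 in the frame of tray_b between -0.07 and 0.07 m and z of can0 in the frame of tray_b between -0.002 and 0.02 m and angle between each of can0, can1, can2's own z axis and vertical below 0.15 rad and x of can1 in the frame of tray_b between -0.075 and 0.075 m and y of can1 in the frame of tray_b between -0.07 and 0.07 m and z of can1 in the frame of tray_b between -0.002 and 0.02 m and x of can2 in the frame of tray_b between -0.075 and 0.075 m and y of can2 in the frame of tray_b between -0.07 and 0.07 m and z of can2 in the frame of tray_b between -0.002 and 0.02 m and horizontal distance between tray_b and tray_a below 0.012 m and z of tray_b in the frame of tray_a between 0.074 and 0.086 m and x of tray_b_end in the frame of tray_a below -0.07 m and angle between tray_b's own z axis and vertical below 0.06 rad and contact force between the fingers and can0 below 0.2 N and contact force between the fingers and can1 below 0.2 N and contact force between the fingers and can2 below 0.2 N), for 0.2 s.
At the end, for the whole second after the job is handed in: Samples lie in the blue tray, centres inside its lower body, under 50 mm up; the grey tray, turned half round, is 74 to 86 mm above it, within 12 mm of centred and 0.06 rad of level; the cans stand on its floor within 0.15 rad of upright; all at rest (x of sample0 in the frame of tray_a between -0.068 and 0.068 m and y of sample0 in the frame of tray_a between -0.063 and 0.063 m and z of sample0 in the frame of tray_a between -0.002 and 0.05 m and x of sample1 in the frame of tray_a between -0.068 and 0.068 m and y of sample1 in the frame of tray_a between -0.063 and 0.063 m and z of sample1 in the frame of tray_a between -0.002 and 0.05 m and x of sample2 in the frame of tray_a between -0.068 and 0.068 m and y of sample2 in the frame of tray_a between -0.063 and 0.063 m and z of sample2 in the frame of tray_a between -0.002 and 0.05 m and horizontal distance between tray_b and tray_a below 0.012 m and z of tray_b in the frame of tray_a between 0.074 and 0.086 m and x of tray_b_end in the frame of tray_a below -0.07 m and angle between tray_b's own z axis and vertical below 0.06 rad and x of can0 in the frame of tray_b between -0.075 and 0.075 m and y of can0 in the frame of tray_b between -0.07 and 0.07 m and z of can0 in the frame of tray_b between -0.002 and 0.02 m and angle between each of can0, can1, can2's own z axis and vertical below 0.15 rad and x of can1 in the frame of tray_b between -0.075 and 0.075 m and y of can1 in the frame of tray_b between -0.07 and 0.07 m and z of can1 in the frame of tray_b between -0.002 and 0.02 m and x of can2 in the frame of tray_b between -0.075 and 0.075 m and y of can2 in the frame of tray_b between -0.07 and 0.07 m and z of can2 in the frame of tray_b between -0.002 and 0.02 m and linear speed of each of tray_a, tray_b, sample0, sample1, sample2, can0, can1, can2 below 0.03 m/s); the robot touches nothing.
It fails at once if the mallet is pushed more than 30 mm (distance of mallet from where it was at the start of the episode above 0.03 m).
It fails at once if the scraper is pushed more than 30 mm (distance of scraper from where it was at the start of the episode above 0.03 m).
It fails at once if the tin is pushed more than 30 mm (distance of tin from where it was at the start of the episode above 0.03 m).
Of sample0, sample1, sample2 only 2 to 3 are there at a start; the rules pass over those that are not, and their reading is None.
Of can0, can1, can2 only 2 to 3 are there at a start; the rules pass over those that are not, and their reading is None.
At some moment in a run one of sample0, sample1, sample2 may be knocked a few centimetres aside while the robot is not near it.
It also fails if it takes over 210 s, if anything falls off the work surface, if the arm or the gripper's body presses on something with over 40 N, if the wrist force passes 120 N, or if a joint passes its speed limit or range.

## Working session

There is one attempt and no reset: what is moved stays moved. The work goes in short steps, Python scripts to look and compute and a tool call to move; the robot and the scene stay as the last step left them, time stands still between calls to the robot, and variables do not carry over. Pictures are saved under pics/ and viewed, at most 14 in all, crops included, and the job is handed in when it is done.

Besides the shell and the picture viewer there is one more tool, called after ">>>" as a command line: name --argument value ..., lists and objects as JSON in quotes. arm_command: Moves the arm, as the interface text tells. Its arguments: {"type":"object","properties":{"motion":{"type":"array"},"grip_force":{"type":"number"}},"required":["motion"]}

```bash
ls; mkdir -p pics
cat > h.py <<'E'
import numpy as np, cv2
from bench import arm
def grab(n):
    f=arm.grab_frame(n); return f
def save(f,fn): cv2.imwrite('pics/'+fn,f['color'][:,:,::-1])
def ray(f,uv):
    R=cv2.Rodrigues(np.array(f['rvec'],float))[0]; t=np.array(f['tvec'],float).ravel()
    p=cv2.undistortPoints(np.array([[uv]],float),np.array(f['K'],float),None).ravel()
    return -R.T@t, R.T@np.array([p[0],p[1],1.])
def onz(f,uv,z):
    c,d=ray(f,uv); return c+d*(z-c[2])/d[2]
def tri(pairs):
    A=np.zeros((3,3));b=np.zeros(3)
    for f,uv in pairs:
        c,d=ray(f,uv); d=d/np.linalg.norm(d); P=np.eye(3)-np.outer(d,d); A+=P;b+=P@c
    x=np.linalg.solve(A,b); return x
def proj(f,p):
    return cv2.projectPoints(np.array(p,float).reshape(-1,3),np.array(f['rvec'],float),np.array(f['tvec'],float),np.array(f['K'],float),None)[0].reshape(-1,2)
E
python3 - <<'E'
from h import *
a=grab('scene');b=grab('side')
im=np.hstack([a['color'],b['color']])
save(a,'s0.png');save(b,'d0.png')
for f in(a,b):print(ray(f,(256,192)),f['K'][0])
print(arm.observe())
E
```

```text
pics
(array([1.27006845, 0.00814665, 1.31735892]), array([-0.52625214, -0.03818212, -0.84966   ])) [367.94896289   0.         262.5954042 ]
(array([0.44961722, 0.66513083, 0.90949012]), array([ 0.06664714, -0.64775707, -0.75896756])) [359.98353741   0.         256.92006382]
{'t': 0.1, 'qpos': array([5.42187357e+01, 5.99616373e+00, 5.53131405e+00, 8.96050391e+01,
       1.57634299e-03, 7.75253432e+01]), 'joint_vel': array([-0.04672713, -0.15703173,  0.12613197,  0.0469137 , -0.08511447,
       -0.06943683]), 'joint_efforts': array([ 4.88441394e-03, -5.58209109e+01,  5.04719317e+01,  1.31452060e-02,
       -3.50983846e-04, -2.44859416e-05]), 'position': array([0.23722075, 0.55080986, 0.24958827]), 'ee_rot': array([-1.79932102e+02, -1.66356506e-02,  1.56693382e+02]), 'contact_force': array([-0.60812065,  0.36522957, -0.15117095]), 'ft_torque': array([0.03050337, 0.0135778 , 0.04869439]), 'finger_force': 0.0, 'gripper_width': 0.0855021461128188}
```

View pics/s0.png

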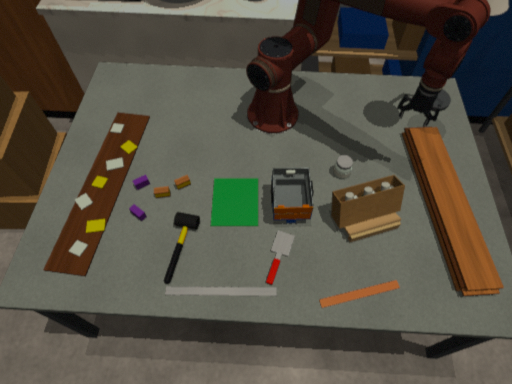

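View pics/d0.png

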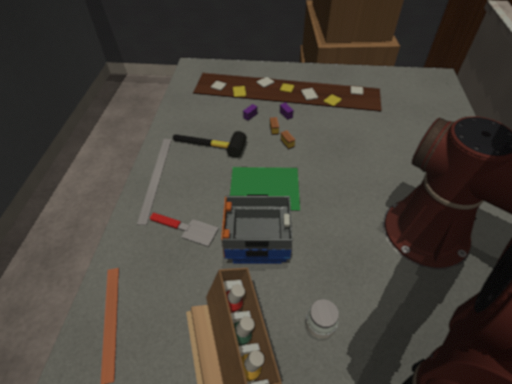

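The scene shows the mat at (236,202), nested trays at (292,195) with the orange end at the bottom (+x), the carton at (367,203) with three cans, two wooden samples at (162,192) and (182,182), and purple decoys at (141,182) and (138,212). In the side view the samples are at (275,125) and (288,139), and the trays at (257,230).

Run:
```python
from h import *
a=grab('scene');b=grab('side');w=grab('wrist')
hs={k:cv2.cvtColor(f['color'],cv2.COLOR_RGB2HSV) for k,f in(('a',a),('b',b))}
F={'a':a,'b':b}
def blobs(k,lo,hi,z,amin=15,roi=None):
    m=cv2.inRange(hs[k],np.array(lo),np.array(hi))
    n,l,st,c=cv2.connectedComponentsWithStats(m)
    for i in range(1,n):
        if st[i,4]>=amin:
            p=onz(F[k],c[i],z)
            if 0.2<p[0]<0.9 and abs(p[1])<.6:
                r=cv2.minAreaRect(np.argwhere(l==i)[:,::-1].astype(np.float32))
                B=np.array([onz(F[k],q,z) for q in cv2.boxPoints(r)])
                e=B[1]-B[0];g=B[2]-B[1]
                print(k,c[i].round(1),st[i,4],p.round(3),'sides',np.linalg.norm(e).round(3),np.degrees(np.arctan2(e[1],e[0])).round(),np.linalg.norm(g).round(3),np.degrees(np.arctan2(g[1],g[0])).round())
for k in 'ab':
    print('green');blobs(k,(50,120,60),(75,255,255),.003,200)
    print('orange');blobs(k,(5,110,60),(22,255,255),.02)
    print('purple');blobs(k,(125,80,40),(160,255,255),.02)
    print('blue');blobs(k,(105,120,40),(125,255,255),.045)
S=lambda f,x0,x1,y0,y1,s:cv2.resize(f['color'][y0:y1,x0:x1],None,fx=s,fy=s,interpolation=cv2.INTER_CUBIC)
A=S(a,260,420,150,250,5);cv2.imwrite('pics/ca.png',A[:,:,::-1])
B=S(b,190,310,185,384,3);
B=S(b,185,345,190,310,5);cv2.imwrite('pics/cb.png',B[:,:,::-1])
```

```text
green
a [234.8 202.2] 2154 [ 0.511 -0.135  0.003] sides 0.198 94.0 0.226 4.0
orange
a [181.4 180.2] 104 [ 0.428 -0.368  0.02 ] sides 0.062 121.0 0.037 27.0
a [369.8 208.8] 2880 [0.518 0.415 0.02 ] sides 0.333 111.0 0.245 5.0
a [161.2 190.1] 114 [ 0.482 -0.443  0.02 ] sides 0.063 101.0 0.036 16.0
a [292.8 211.7] 472 [0.55  0.104 0.02 ] sides 0.155 94.0 0.065 -1.0
a [358.9 293.3] 716 [0.867 0.342 0.02 ] sides 0.301 107.0 0.032 6.0
purple
a [140.7 181.6] 144 [ 0.445 -0.538  0.02 ] sides 0.058 128.0 0.052 33.0
a [137.3 211.8] 138 [ 0.589 -0.518  0.02 ] sides 0.034 158.0 0.08 57.0
blue
a [290.7 220.9] 27 [0.606 0.094 0.045] sides 0.035 94.0 0.009 1.0
green
b [266.1 182.6] 1886 [ 0.499 -0.153  0.003] sides 0.236 -175.0 0.183 91.0
orange
b [274.  125.4] 122 [ 0.489 -0.437  0.02 ] sides 0.032 -175.0 0.091 93.0
b [287.3 139. ] 165 [ 0.436 -0.362  0.02 ] sides 0.05 -125.0 0.087 121.0
b [218.8 145.8] 36 [ 0.684 -0.304  0.02 ] sides 0.011 -85.0 0.065 174.0
b [225.6 218.9] 217 [0.611 0.022 0.02 ] sides 0.157 -85.0 0.026 180.0
b [109.8 327.7] 1390 [0.848 0.376 0.02 ] sides 0.299 -71.0 0.037 -178.0
b [234.4 335.5] 4459 [0.538 0.368 0.02 ] sides 0.211 -166.0 0.303 101.0
b [197.  311.3] 39 [0.641 0.317 0.02 ] sides 0.026 -175.0 0.018 101.0
purple
b [286.1 110.2] 136 [ 0.447 -0.537  0.02 ] sides 0.056 -122.0 0.093 119.0
b [249.5 111.5] 125 [ 0.593 -0.517  0.02 ] sides 0.083 -123.0 0.057 120.0
blue
b [257.9 256.2] 631 [0.499 0.158 0.045] sides 0.181 -175.0 0.041 92.0
```

View pics/ca.png

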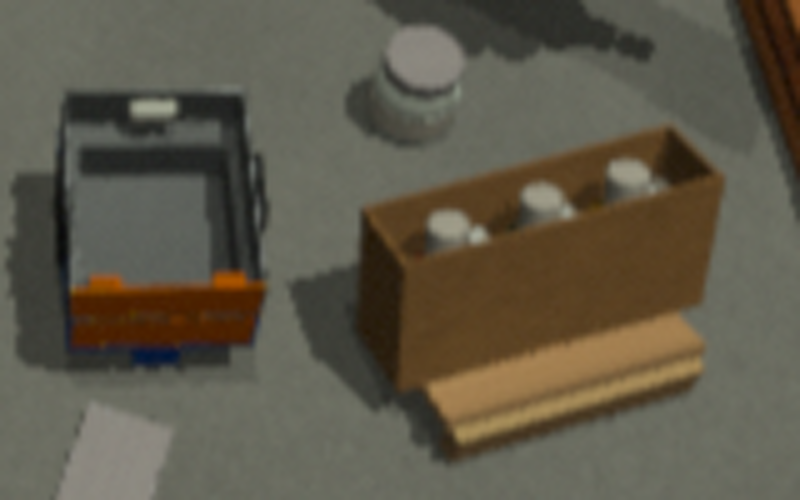

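View pics/cb.png

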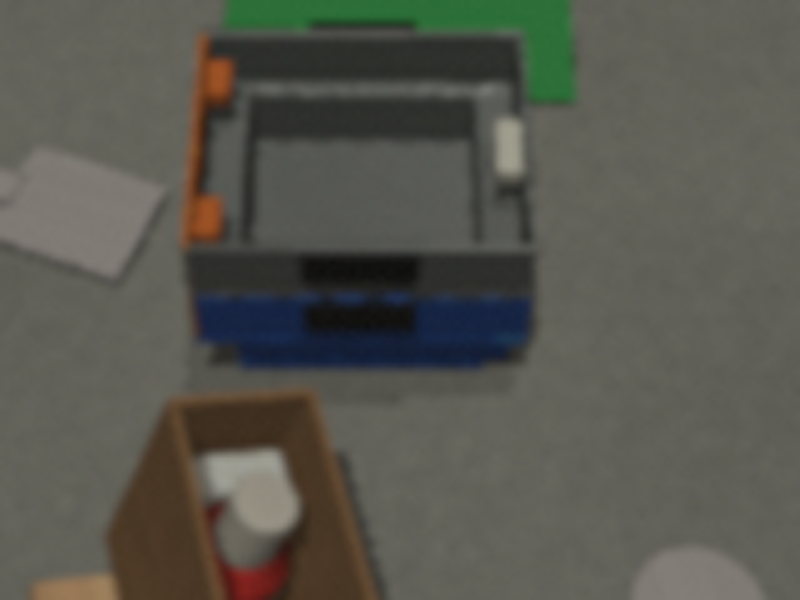

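```bash
cat >> h.py <<'E'
def plan(p,yaw,mx=0.04):
    "delta in current tool axes: spins first (rad) then shift"
    s=arm.observe(); c=s['position']; y0=s['ee_rot'][2]
    dyaw=(yaw-y0+180)%360-180
    def T(psi,d): q=np.radians(psi); return np.array([np.cos(q)*d[0]+np.sin(q)*d[1],np.sin(q)*d[0]-np.cos(q)*d[1],-d[2]])
    d=np.array(p)-c
    print('pose',c.round(4),s['ee_rot'].round(1),'j6',s['qpos'][5].round(),'spin',(-np.radians(dyaw)).round(3),'shift now',T(y0,d).round(4),'after spin',T(yaw,d).round(4),'rows',np.linalg.norm(d)/mx)
E
python3 - <<'E'
from h import *
a=grab('scene');b=grab('side')
q=[(67,93),(243,93),(265,288),(70,288)]
P=np.array([onz(a,(260+u/5,150+v/5),.138) for u,v in q]);print(P.round(3),P.mean(0))
q=[(205,38),(520,36),(533,250),(185,250)]
P=np.array([onz(b,(185+u/5,190+v/5),.138) for u,v in q]);print(P.round(3),P.mean(0))
q=[(365,210),(672,128),(722,180),(405,262)]
P=np.array([onz(a,(260+u/5,150+v/5),.14) for u,v in q]);print('carton',P.round(3),P.mean(0))
q=[(448,218),(541,192),(628,168)]
print(np.array([onz(a,(260+u/5,150+v/5),.14) for u,v in q]).round(3))
w=grab('wrist');c,d=ray(w,(256,192));print(c,d,w['K'][0])
plan((.47,.08,.42),184)
E
```

```text
[[0.427 0.016 0.138]
 [0.419 0.155 0.138]
 [0.594 0.169 0.138]
 [0.603 0.026 0.138]] [0.51068899 0.09139867 0.138     ]
[[0.599 0.034 0.138]
 [0.424 0.018 0.138]
 [0.413 0.159 0.138]
 [0.589 0.174 0.138]] [0.50609533 0.09616784 0.138     ]
carton [[0.523 0.245 0.14 ]
 [0.432 0.488 0.14 ]
 [0.479 0.52  0.14 ]
 [0.567 0.273 0.14 ]] [0.50000462 0.38152473 0.14      ]
[[0.526 0.308 0.14 ]
 [0.498 0.38  0.14 ]
 [0.472 0.449 0.14 ]]
[0.16487347 0.58202094 0.37421489] [ 0.30674336 -0.12484085 -0.94383328] [275.83797866   0.         253.86589301]
pose [0.2374 0.551  0.2502] [-180.    -0.   156.7] j6 78.0 spin -0.477 shift now [-0.4    -0.3405 -0.1698] after spin [-0.1992 -0.4861 -0.1698] rows 13.802211702308133
```

>>> arm_command --motion '[{"dz": -0.04},{"dz": -0.04},{"dz": -0.04},{"dz": -0.04},{"spin": -0.119},{"spin": -0.119},{"spin": -0.119},{"spin": -0.12},{"dx": -0.015,"dy": -0.037},{"dx": -0.015,"dy": -0.037}]'

```text
invalid input
```

>>> arm_command --motion '[{"dx": -0.017,"dy": -0.041},{"dx": -0.017,"dy": -0.041},{"dx": -0.017,"dy": -0.041},{"dx": -0.017,"dy": -0.041},{"dx": -0.017,"dy": -0.041},{"dx": -0.017,"dy": -0.041},{"dx": -0.017,"dy": -0.041},{"dx": -0.017,"dy": -0.041},{"dx": -0.017,"dy": -0.041},{"dx": -0.017,"dy": -0.041}]'

```text
invalid input
```

Run:
```python
from h import *
w=grab('wrist');save(w,'w1.png');s=arm.observe();print(s['t'],s['position'],s['ee_rot'],s['qpos'].round(1))
np.save('w1.npy',w,allow_pickle=True)
```

```text
0.45 [0.23742121 0.55103567 0.25029274] [1.79998902e+02 1.68145169e-03 1.56691748e+02] [54.2  6.   5.6 89.6 -0.  77.5]
```

View pics/w1.png

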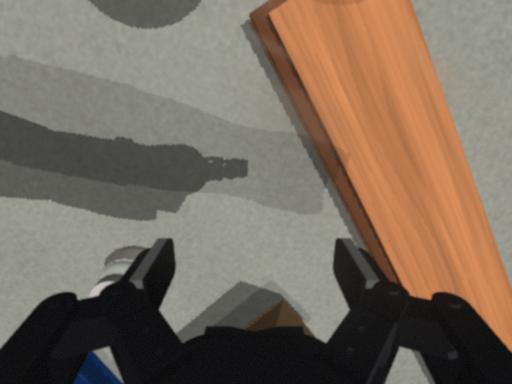

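The arm has not moved: the rows were refused, and this is the start view, with the fingers at the bottom. I'll try again with every key in each row.

>>> arm_command --motion '[{"dx": 0,"dy": 0,"dz": -0.04,"spin": 0,"grip": 0},{"dx": 0,"dy": 0,"dz": -0.04,"spin": 0,"grip": 0},{"dx": 0,"dy": 0,"dz": -0.04,"spin": 0,"grip": 0},{"dx": 0,"dy": 0,"dz": -0.04,"spin": 0,"grip": 0},{"dx": 0,"dy": 0,"dz": 0,"spin": -0.12,"grip": 0},{"dx": 0,"dy": 0,"dz": 0,"spin": -0.12,"grip": 0},{"dx": 0,"dy": 0,"dz": 0,"spin": -0.12,"grip": 0},{"dx": 0,"dy": 0,"dz": 0,"spin": -0.12,"grip": 0}]'

```text
t: 1.25
position: [0.2375, 0.5511, 0.4104]
ee_rot: [180.0, 0.0, -175.5]
contact_force: [0.2, 0.7, 0.2]
gripper_width: 0.0856
finger_force: 0.0
```

>>> arm_command --motion '[{"dx": -0.028,"dy": -0.04,"dz": 0,"spin": 0,"grip": 0},{"dx": -0.028,"dy": -0.04,"dz": 0,"spin": 0,"grip": 0},{"dx": -0.028,"dy": -0.04,"dz": 0,"spin": 0,"grip": 0},{"dx": -0.028,"dy": -0.04,"dz": 0,"spin": 0,"grip": 0},{"dx": -0.028,"dy": -0.04,"dz": 0,"spin": 0,"grip": 0},{"dx": -0.028,"dy": -0.04,"dz": 0,"spin": 0,"grip": 0},{"dx": -0.028,"dy": -0.04,"dz": 0,"spin": 0,"grip": 0},{"dx": -0.028,"dy": -0.04,"dz": 0,"spin": 0,"grip": 0},{"dx": -0.028,"dy": -0.04,"dz": 0,"spin": 0,"grip": 0},{"dx": -0.028,"dy": -0.04,"dz": 0,"spin": 0,"grip": 0}]'

```text
t: 2.25
position: [0.5469, 0.1708, 0.4105]
ee_rot: [180.0, 0.0, -175.8]
contact_force: [0.4, 0.2, 0.0]
gripper_width: 0.0852
finger_force: 0.0
```

Run:
```python
from h import *
w=grab('wrist');save(w,'w1.png');s=arm.observe();print(s['t'],s['position'],s['ee_rot'],s['qpos'].round(1))
np.save('w1.npy',w,allow_pickle=True)
```

```text
2.3 [0.55073974 0.16531794 0.40860337] [-1.79857841e+02 -7.14209810e-03 -1.76064109e+02] [ 3.800e+00  7.800e+00  2.450e+01  1.067e+02 -1.000e-01 -2.000e-01]
```

View pics/w1.png

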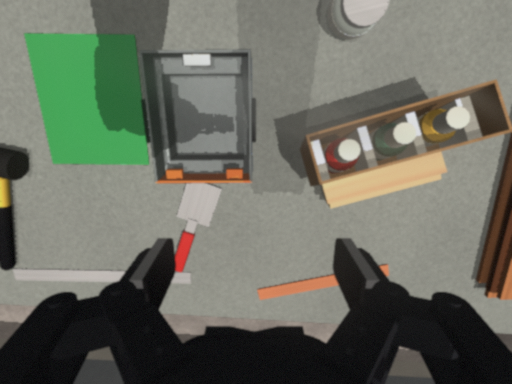

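The wrist view shows the grey rim with corners at (142,53), (250,50), (251,182) and (157,183), and its white lug at (197,60). The can caps are at (348,149), (403,132) and (457,117), and the carton rim runs from (306,137) to (497,83).

Run:
```python
from h import *
w=np.load('w1.npy',allow_pickle=True).item()
c,d=ray(w,(256,192));print(c,d)
h=cv2.cvtColor(w['color'],cv2.COLOR_RGB2HSV)
m=cv2.inRange(h,(5,150,60),(18,255,255));m[:150]=0;m[200:]=0;m[:,:140]=0;m[:,270:]=0
r,cn=np.nonzero(m);print('orange',cn.min(),cn.max(),r.min(),r.max())
lo=[(x,np.nonzero(m[:,x])[0].max(),np.nonzero(m[:,x])[0].min()) for x in range(cn.min(),cn.max()+1,6)];print(lo)
m=cv2.inRange(h,(0,0,150),(180,60,255))
n,l,st,cc=cv2.connectedComponentsWithStats(m)
print([(cc[i].round(1),st[i].tolist()) for i in range(1,n) if st[i,4]>40 and cc[i][1]<230])
for q in [(142,52),(250,50),(251,181),(157,182)]: print(onz(w,q,.138).round(4))
for y in(80,110,140,165): print(y,w['color'][y,140:165,:].mean(1).round().astype(int).tolist(),w['color'][y,240:262].mean(1).round().astype(int).tolist())
S=cv2.resize(w['color'][70:215,290:512],None,fx=3.6,fy=3.6,interpolation=cv2.INTER_CUBIC);cv2.imwrite('pics/cc.png',S[:,:,::-1])
```

```text
[0.46798001 0.16434129 0.53455116] [ 0.32998166  0.03125399 -0.94373369]
orange 158 249 169 182
[(158, np.int64(181), np.int64(181)), (164, np.int64(182), np.int64(180)), (170, np.int64(181), np.int64(169)), (176, np.int64(182), np.int64(169)), (182, np.int64(181), np.int64(171)), (188, np.int64(181), np.int64(179)), (194, np.int64(181), np.int64(180)), (200, np.int64(181), np.int64(179)), (206, np.int64(181), np.int64(179)), (212, np.int64(181), np.int64(179)), (218, np.int64(181), np.int64(179)), (224, np.int64(181), np.int64(180)), (230, np.int64(181), np.int64(169)), (236, np.int64(181), np.int64(169)), (242, np.int64(181), np.int64(171)), (248, np.int64(181), np.int64(180))]
[(array([366. ,  11.6]), [343, 0, 48, 35, 1021]), (array([454.3,   9.9]), [447, 0, 15, 19, 117]), (array([476.9,   2.8]), [472, 0, 11, 6, 43]), (array([11.3,  7.8]), [8, 4, 8, 9, 41]), (array([27.1, 16.8]), [20, 4, 18, 24, 176]), (array([171.8,  14.4]), [168, 9, 9, 14, 44]), (array([448.6,  26.2]), [444, 22, 11, 11, 54]), (array([10.4, 38.9]), [0, 27, 23, 26, 261]), (array([48.4, 29.6]), [38, 26, 20, 7, 63])
[... 2259 characters left out ...]
 112, 112, 108, 115, 123, 125, 124, 125, 127, 128, 126, 127, 127]
110 [71, 65, 47, 35, 32, 39, 63, 74, 71, 55, 46, 44, 44, 45, 45, 44, 45, 44, 52, 63, 78, 84, 92, 94, 84] [98, 96, 98, 101, 98, 92, 84, 85, 92, 107, 112, 94, 75, 72, 76, 87, 107, 119, 121, 123, 124, 122]
140 [109, 110, 110, 111, 109, 95, 64, 44, 38, 45, 68, 77, 68, 51, 44, 44, 44, 44, 42, 42, 44, 47, 59, 65, 77] [84, 85, 86, 88, 90, 90, 87, 77, 75, 100, 109, 87, 58, 50, 55, 74, 108, 126, 126, 125, 124, 124]
165 [137, 137, 138, 131, 128, 127, 126, 130, 137, 141, 142, 140, 141, 137, 129, 105, 75, 62, 58, 56, 58, 58, 57, 62, 81] [114, 117, 112, 91, 73, 68, 66, 66, 76, 98, 109, 103, 102, 114, 123, 124, 125, 126, 125, 125, 123, 123]
```

View pics/cc.png

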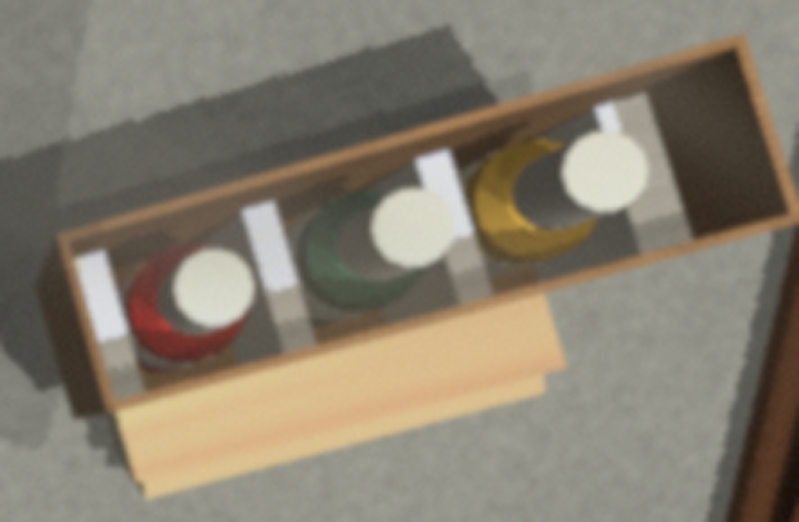

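The crop shows all three caps upright-ish inside the carton: red at (349,150), green at (405,133) and yellow at (458,118) in wrist pixels. The rim corners are at crop (62,238), (742,38), (798,215) and (110,405).

Run:
```python
from h import *
w=np.load('w1.npy',allow_pickle=True).item()
a=grab('scene');b=grab('side')
W=lambda u,v:(290+u/3.6-.4,70+v/3.6-.4)
A=lambda u,v:(260+u/5-.4,150+v/5-.4)
caps=[((213,288),(448,216)),((413,227),(541,191)),((604,171),(628,166))]
for p,q in caps:
    print('cap',tri([(w,W(*p)),(a,A(*q))]).round(4), onz(w,W(*p),.15).round(4))
C=[]
for p,q in [((62,238),(365,210)),((742,38),(672,128)),((798,215),(722,180)),((110,405),(405,262))]:
    x=tri([(w,W(*p)),(a,A(*q))]);C.append(x);print('rim',x.round(4))
C=np.array(C);print(C.mean(0),np.degrees(np.arctan2(*(C[1]-C[0])[1::-1])),np.degrees(np.arctan2(*(C[2]-C[3])[1::-1])),C[2]-C[1],C[3]-C[0],np.linalg.norm(C[1]-C[0]))
print('b red',tri([(w,W(213,288)),(b,(238,289.4))]))
g=onz
# samples
for k,P in(('a',[(181.4,180.2),(161.2,190.1)]),('b',[(287.3,139.),(274.,125.4)])):
    print([g(a if k=='a' else b,p,.025).round(3) for p in P])
print(tri([(a,(181.4,180.2)),(b,(287.3,139.))]),tri([(a,(161.2,190.1)),(b,(274,125.4))]))
plan((.5134,.0192,.235),184.5)
```

```text
cap [0.5297 0.3028 0.151 ] [0.5299 0.3024 0.15  ]
cap [0.5011 0.3759 0.1482] [0.5011 0.3745 0.15  ]
cap [0.4749 0.4437 0.1483] [0.4753 0.4412 0.15  ]
rim [0.517  0.2448 0.1336]
rim [0.4242 0.4905 0.1321]
rim [0.4862 0.513  0.1557]
rim [0.5773 0.2667 0.1606]
[0.50116177 0.37873424 0.14549229] 110.69660008796411 110.29532012259625 [0.06201658 0.02248623 0.02360477] [0.06023955 0.02198758 0.02695318] 0.26267928608950786
b red [0.53126719 0.30534414 0.14172646]
[array([ 0.431, -0.367,  0.025]), array([ 0.485, -0.442,  0.025])]
[array([ 0.436, -0.356,  0.025]), array([ 0.489, -0.431,  0.025])]
[ 0.43274563 -0.36530539  0.02138155] [ 0.48678259 -0.44004033  0.02155578]
pose [0.5473 0.1701 0.4092] [-1.80e+02 -1.00e-01 -1.76e+02] j6 0.0 spin -0.01 shift now [ 0.0442 -0.1482  0.1742] after spin [ 0.0457 -0.1478  0.1742] rows 5.825065821079175
```

>>> arm_command --motion '[{"dx": 0,"dy": 0,"dz": 0,"spin": -0.01,"grip": 0},{"dx": 0.0114,"dy": -0.037,"dz": 0.02,"spin": 0,"grip": 0},{"dx": 0.0114,"dy": -0.037,"dz": 0.02,"spin": 0,"grip": 0},{"dx": 0.0114,"dy": -0.037,"dz": 0.04,"spin": 0,"grip": 0},{"dx": 0.0114,"dy": -0.037,"dz": 0.04,"spin": 0,"grip": 0},{"dx": 0,"dy": 0,"dz": 0.04,"spin": 0,"grip": 0},{"dx": 0,"dy": 0,"dz": 0.0,"spin": 0,"grip": 0},{"dx": 0,"dy": 0,"dz": 0,"spin": 0,"grip": 0}]'

```text
t: 3.2
position: [0.5141, 0.0303, 0.2597]
ee_rot: [180.0, 0.0, -175.1]
contact_force: [0.6, 0.7, 0.8]
gripper_width: 0.0856
finger_force: 0.0
```

Run:
```python
from h import *
plan((.5138,.0192,.128),184.5)
w=grab('wrist');save(w,'w2.png')
```

```text
pose [0.5141 0.0303 0.2597] [ 180.     0.  -175.1] j6 -16.0 spin 0.007 shift now [ 0.0012 -0.011   0.1317] after spin [ 0.0012 -0.011   0.1317] rows 3.3038204224904164
```

>>> arm_command --motion '[{"dx": 0.001,"dy": -0.011,"dz": 0.03,"spin": 0.007,"grip": 0},{"dx": 0,"dy": 0,"dz": 0.03,"spin": 0,"grip": 0},{"dx": 0,"dy": 0,"dz": 0.03,"spin": 0,"grip": 60},{"dx": 0,"dy": 0,"dz": 0.025,"spin": 0,"grip": 100},{"dx": 0,"dy": 0,"dz": 0.017,"spin": 0,"grip": 130},{"dx": 0,"dy": 0,"dz": 0,"spin": 0,"grip": 180},{"dx": 0,"dy": 0,"dz": 0,"spin": 0,"grip": 255},{"dx": 0,"dy": 0,"dz": 0,"spin": 0,"grip": 255},{"dx": 0,"dy": 0,"dz": 0,"spin": 0,"grip": 255},{"dx": 0,"dy": 0,"dz": 0,"spin": 0,"grip": 255}]' --grip_force 80

```text
t: 4.25
position: [0.516, 0.018, 0.1293]
ee_rot: [-180.0, 0.2, -175.6]
contact_force: [0.3, 1.2, 6.4]
gripper_width: 0.0087
finger_force: 79.2
```

>>> arm_command --motion '[{"dx": 0,"dy": 0,"dz": 0,"spin": 0,"grip": 255},{"dx": 0,"dy": 0,"dz": -0.005,"spin": 0,"grip": 255},{"dx": 0,"dy": 0,"dz": -0.01,"spin": 0,"grip": 255},{"dx": 0,"dy": 0,"dz": -0.02,"spin": 0,"grip": 255},{"dx": 0,"dy": 0,"dz": -0.025,"spin": 0,"grip": 255},{"dx": 0,"dy": 0,"dz": -0.025,"spin": 0,"grip": 255},{"dx": 0,"dy": 0,"dz": -0.025,"spin": 0,"grip": 255},{"dx": 0,"dy": 0,"dz": -0.025,"spin": 0,"grip": 255},{"dx": 0,"dy": 0,"dz": -0.025,"spin": 0,"grip": 255},{"dx": 0,"dy": 0,"dz": 0,"spin": 0,"grip": 255}]'

```text
t: 5.25
position: [0.5156, 0.0177, 0.2908]
ee_rot: [-179.9, 0.3, -175.6]
contact_force: [0.3, -0.2, -2.5]
gripper_width: 0.0088
finger_force: 78.2
```

Run:
```python
from h import *
b=grab('side');a=grab('scene')
A=cv2.resize(a['color'][130:260,200:360],None,fx=2.5,fy=2.5);B=cv2.resize(b['color'][150:280,180:340],None,fx=2.5,fy=2.5)
cv2.imwrite('pics/l1.png',np.hstack([A,B])[:,:,::-1])
plan((.499,-.070,.25),4.5)
```

```text
pose [0.5146 0.0179 0.2868] [-1.800e+02  1.000e-01 -1.756e+02] j6 -17.0 spin 3.139 shift now [ 0.0223 -0.0865  0.0368] after spin [-0.0225  0.0864  0.0368] rows 2.4142467190231214
```

View pics/l1.png

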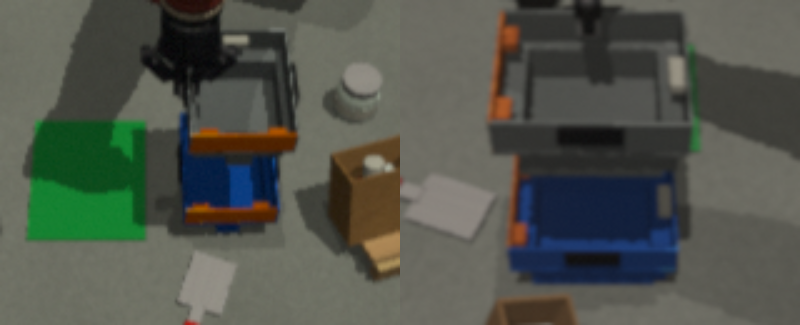

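The grey tray is lifted level in both views, and the blue one stayed in place. Next I move over to the mat and spin half round.

>>> arm_command --motion '[{"dx": 0.007,"dy": -0.029,"dz": 0,"spin": 0,"grip": 255},{"dx": 0.007,"dy": -0.029,"dz": 0,"spin": 0,"grip": 255},{"dx": 0.008,"dy": -0.029,"dz": 0,"spin": 0,"grip": 255},{"dx": 0,"dy": 0,"dz": 0,"spin": 0.05,"grip": 255},{"dx": 0,"dy": 0,"dz": 0,"spin": 0.1,"grip": 255},{"dx": 0,"dy": 0,"dz": 0,"spin": 0.13,"grip": 255},{"dx": 0,"dy": 0,"dz": 0,"spin": 0.13,"grip": 255},{"dx": 0,"dy": 0,"dz": 0,"spin": 0.13,"grip": 255},{"dx": 0,"dy": 0,"dz": 0,"spin": 0.13,"grip": 255},{"dx": 0,"dy": 0,"dz": 0,"spin": 0.13,"grip": 255}]'

```text
t: 6.35
position: [0.4984, -0.0702, 0.2847]
ee_rot: [-180.0, -0.1, 138.2]
contact_force: [-0.2, 0.1, -3.3]
gripper_width: 0.0085
finger_force: 78.6
```

>>> arm_command --motion '[{"dx": 0,"dy": 0,"dz": 0,"spin": 0.13,"grip": 255},{"dx": 0,"dy": 0,"dz": 0,"spin": 0.13,"grip": 255},{"dx": 0,"dy": 0,"dz": 0,"spin": 0.13,"grip": 255},{"dx": 0,"dy": 0,"dz": 0,"spin": 0.13,"grip": 255},{"dx": 0,"dy": 0,"dz": 0,"spin": 0.13,"grip": 255},{"dx": 0,"dy": 0,"dz": 0,"spin": 0.13,"grip": 255},{"dx": 0,"dy": 0,"dz": 0,"spin": 0.13,"grip": 255},{"dx": 0,"dy": 0,"dz": 0,"spin": 0.13,"grip": 255},{"dx": 0,"dy": 0,"dz": 0,"spin": 0.13,"grip": 255},{"dx": 0,"dy": 0,"dz": 0,"spin": 0.13,"grip": 255}]'

```text
t: 7.35
position: [0.4983, -0.0701, 0.2846]
ee_rot: [-179.8, -0.0, 63.7]
contact_force: [-0.2, -0.5, -2.3]
gripper_width: 0.0086
finger_force: 78.6
```

>>> arm_command --motion '[{"dx": 0,"dy": 0,"dz": 0,"spin": 0.13,"grip": 255},{"dx": 0,"dy": 0,"dz": 0,"spin": 0.13,"grip": 255},{"dx": 0,"dy": 0,"dz": 0,"spin": 0.13,"grip": 255},{"dx": 0,"dy": 0,"dz": 0,"spin": 0.13,"grip": 255},{"dx": 0,"dy": 0,"dz": 0,"spin": 0.13,"grip": 255},{"dx": 0,"dy": 0,"dz": 0,"spin": 0.13,"grip": 255},{"dx": 0,"dy": 0,"dz": 0,"spin": 0.13,"grip": 255},{"dx": 0,"dy": 0,"dz": 0,"spin": 0.12,"grip": 255},{"dx": 0,"dy": 0,"dz": 0,"spin": 0,"grip": 255},{"dx": 0,"dy": 0,"dz": 0,"spin": 0,"grip": 255}]'

```text
t: 8.35
position: [0.4987, -0.0702, 0.2854]
ee_rot: [-179.9, 0.1, 5.2]
contact_force: [-0.1, -0.4, -2.7]
gripper_width: 0.0086
finger_force: 78.5
```

Run:
```python
from h import *
plan((.499,-.070,.084),4.5)
```

```text
pose [ 0.4987 -0.0702  0.2854] [-1.799e+02  1.000e-01  5.200e+00] j6 152.0 spin 0.013 shift now [ 3.000e-04 -2.000e-04  2.014e-01] after spin [ 3.000e-04 -2.000e-04  2.014e-01] rows 5.034548882813422
```

>>> arm_command --motion '[{"dx": 0,"dy": 0,"dz": 0.035,"spin": 0.013,"grip": 255},{"dx": 0,"dy": 0,"dz": 0.04,"spin": 0,"grip": 255},{"dx": 0,"dy": 0,"dz": 0.04,"spin": 0,"grip": 255},{"dx": 0,"dy": 0,"dz": 0.035,"spin": 0,"grip": 255},{"dx": 0,"dy": 0,"dz": 0.025,"spin": 0,"grip": 255},{"dx": 0,"dy": 0,"dz": 0.013,"spin": 0,"grip": 255},{"dx": 0,"dy": 0,"dz": 0.005,"spin": 0,"grip": 255},{"dx": 0,"dy": 0,"dz": 0.004,"spin": 0,"grip": 255},{"dx": 0,"dy": 0,"dz": 0.002,"spin": 0,"grip": 255},{"dx": 0,"dy": 0,"dz": 0,"spin": 0,"grip": 255}]'

```text
t: 9.35
position: [0.4996, -0.0707, 0.0883]
ee_rot: [180.0, -0.1, 4.3]
contact_force: [-0.1, -0.2, -3.2]
gripper_width: 0.0085
finger_force: 78.6
```

>>> arm_command --motion '[{"dx": 0,"dy": 0,"dz": 0.003,"spin": 0,"grip": 255},{"dx": 0,"dy": 0,"dz": 0.001,"spin": 0,"grip": 255},{"dx": 0,"dy": 0,"dz": 0.001,"spin": 0,"grip": 255},{"dx": 0,"dy": 0,"dz": 0,"spin": 0,"grip": 255}]'

```text
t: 9.75
position: [0.4998, -0.0706, 0.0843]
ee_rot: [180.0, -0.1, 4.3]
contact_force: [-4.0, 1.1, 10.8]
gripper_width: 0.0085
finger_force: 80.6
```

>>> arm_command --motion '[{"dx": 0,"dy": 0,"dz": 0,"spin": 0,"grip": 150},{"dx": 0,"dy": 0,"dz": 0,"spin": 0,"grip": 120},{"dx": 0,"dy": 0,"dz": 0,"spin": 0,"grip": 120},{"dx": 0,"dy": 0,"dz": -0.03,"spin": 0,"grip": 100},{"dx": 0,"dy": 0,"dz": -0.04,"spin": 0,"grip": 0},{"dx": 0,"dy": 0,"dz": -0.04,"spin": 0,"grip": 0},{"dx": 0,"dy": 0,"dz": -0.04,"spin": 0,"grip": 0},{"dx": 0,"dy": 0,"dz": -0.04,"spin": 0,"grip": 0},{"dx": 0,"dy": 0,"dz": -0.04,"spin": 0,"grip": 0}]'

```text
t: 10.65
position: [0.4989, -0.0704, 0.3141]
ee_rot: [180.0, -0.0, 4.3]
contact_force: [-0.8, -0.7, 0.2]
gripper_width: 0.0855
finger_force: 0.0
```

```bash
cat >> h.py <<'E'
def samples():
    for k in('scene','side'):
        f=grab(k);h=cv2.cvtColor(f['color'],cv2.COLOR_RGB2HSV)
        m=cv2.inRange(h,np.array((5,110,60)),np.array((22,255,255)))
        n,l,st,c=cv2.connectedComponentsWithStats(m)
        for i in range(1,n):
            p=onz(f,c[i],.022)
            if st[i,4]>30 and .3<p[0]<.7 and -.6<p[1]<-.25: print(k,c[i].round(1),st[i,4],p.round(3))
E
python3 - <<'E'
from h import *
samples()
plan((.52,-.40,.28),184)
E
```

```text
scene [181.4 180.3] 103 [ 0.429 -0.368  0.022]
scene [161.2 190.1] 112 [ 0.483 -0.443  0.022]
side [273.8 125.2] 126 [ 0.49  -0.436  0.022]
side [287.3 139. ] 165 [ 0.436 -0.36   0.022]
side [218.9 145.9] 37 [ 0.683 -0.302  0.022]
pose [ 0.5006 -0.0711  0.3182] [179.8  -0.4   4.3] j6 153.0 spin -3.137 shift now [-0.0052  0.3294  0.0382] after spin [ 0.0036 -0.3294  0.0382] rows 8.291270946829911
```

>>> arm_command --motion '[{"dx": -0.008,"dy": 0.036,"dz": 0,"spin": 0,"grip": 0},{"dx": -0.008,"dy": 0.036,"dz": 0,"spin": 0,"grip": 0},{"dx": -0.008,"dy": 0.036,"dz": 0,"spin": 0,"grip": 0},{"dx": -0.007,"dy": 0.036,"dz": 0,"spin": 0,"grip": 0},{"dx": -0.007,"dy": 0.036,"dz": 0,"spin": 0,"grip": 0},{"dx": -0.007,"dy": 0.036,"dz": 0,"spin": 0,"grip": 0},{"dx": -0.007,"dy": 0.036,"dz": 0,"spin": 0,"grip": 0},{"dx": -0.007,"dy": 0.036,"dz": 0.01,"spin": 0,"grip": 0},{"dx": -0.007,"dy": 0.036,"dz": 0.01,"spin": 0,"grip": 0},{"dx": 0,"dy": 0,"dz": 0,"spin": -0.1,"grip": 0}]'

```text
t: 11.75
position: [0.4558, -0.4018, 0.2889]
ee_rot: [-179.8, 0.1, 9.8]
contact_force: [-0.0, 0.9, -0.4]
gripper_width: 0.0853
finger_force: 0.0
```

>>> arm_command --motion '[{"dx": 0,"dy": 0,"dz": 0,"spin": -0.145,"grip": 0},{"dx": 0,"dy": 0,"dz": 0,"spin": -0.145,"grip": 0},{"dx": 0,"dy": 0,"dz": 0,"spin": -0.145,"grip": 0},{"dx": 0,"dy": 0,"dz": 0,"spin": -0.145,"grip": 0},{"dx": 0,"dy": 0,"dz": 0,"spin": -0.145,"grip": 0},{"dx": 0,"dy": 0,"dz": 0,"spin": -0.145,"grip": 0},{"dx": 0,"dy": 0,"dz": 0,"spin": -0.145,"grip": 0},{"dx": 0,"dy": 0,"dz": 0,"spin": -0.145,"grip": 0},{"dx": 0,"dy": 0,"dz": 0,"spin": -0.145,"grip": 0},{"dx": 0,"dy": 0,"dz": 0,"spin": -0.145,"grip": 0}]'

```text
t: 12.75
position: [0.4574, -0.3984, 0.2917]
ee_rot: [-180.0, -0.0, 93.4]
contact_force: [0.2, 0.3, 0.0]
gripper_width: 0.0852
finger_force: 0.0
```

>>> arm_command --motion '[{"dx": 0,"dy": 0,"dz": 0,"spin": -0.145,"grip": 0},{"dx": 0,"dy": 0,"dz": 0,"spin": -0.145,"grip": 0},{"dx": 0,"dy": 0,"dz": 0,"spin": 0,"grip": 0},{"dx": 0,"dy": 0,"dz": 0,"spin": 0,"grip": 0}]'

```text
t: 13.15
position: [0.4574, -0.3984, 0.2919]
ee_rot: [-180.0, -0.0, 109.5]
contact_force: [0.0, -0.1, -0.6]
gripper_width: 0.0854
finger_force: 0.0
```

Run:
```python
from h import *
w=grab('wrist');save(w,'w3.png')
h=cv2.cvtColor(w['color'],cv2.COLOR_RGB2HSV)
m=cv2.inRange(h,(5,90,50),(30,255,255))
n,l,st,c=cv2.connectedComponentsWithStats(m)
for i in range(1,n):
    if st[i,4]>300:
        r=cv2.minAreaRect(np.argwhere(l==i)[:,::-1].astype(np.float32))
        B=np.array([onz(w,q,.038) for q in cv2.boxPoints(r)]);e=B[1]-B[0];g=B[2]-B[1]
        print(c[i].round(1),st[i],B.mean(0).round(4),[(np.linalg.norm(v).round(4),np.degrees(np.arctan2(v[1],v[0])).round(1)) for v in(e,g)])
plan((.43,-.366,.1),120)
```

```text
[246.  125.9] [232 102  29  48 942] [ 0.4346 -0.3643  0.038 ] [(np.float64(0.0278), np.float64(32.4)), (np.float64(0.0594), np.float64(-56.6))]
[418.2 156.7] [397 140  43  33 718] [ 0.6751 -0.324   0.038 ] [(np.float64(0.0225), np.float64(86.9)), (np.float64(0.0638), np.float64(-8.4))]
[264.5 186. ] [253 164  25  45 870] [ 0.4874 -0.4363  0.038 ] [(np.float64(0.0672), np.float64(101.2)), (np.float64(0.0286), np.float64(10.5))]
[ 63.4 248.7] [   0  192  147  108 8720] [ 0.2266 -0.6551  0.038 ] [(np.float64(0.1497), np.float64(77.0)), (np.float64(0.2209), np.float64(-4.4))]
[234.1 306.4] [ 159  259  183   85 7782] [ 0.5497 -0.6823  0.038 ] [(np.float64(0.1501), np.float64(87.2)), (np.float64(0.2991), np.float64(-4.3))]
pose [ 0.4574 -0.3985  0.2921] [-180.    -0.   109.5] j6 17.0 spin -0.184 shift now [ 0.0397 -0.015   0.1921] after spin [ 0.0418 -0.0075  0.1921] rows 4.917776038509111
```

View pics/w3.png

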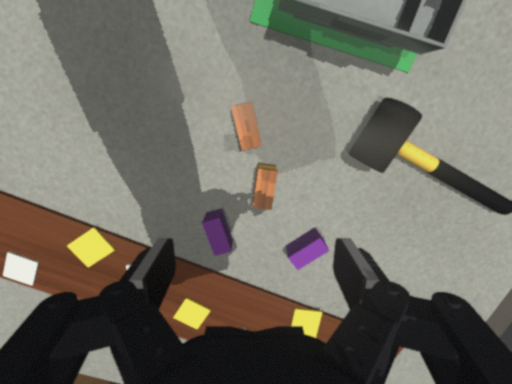

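Two wooden samples are visible at (246,126) and (264,186), and the purple decoys at (217,231) and (307,249). I'll grasp sample A first.

>>> arm_command --motion '[{"dx": 0.02,"dy": 0,"dz": 0.02,"spin": -0.118,"grip": 0},{"dx": 0.021,"dy": 0,"dz": 0.04,"spin": -0.118,"grip": 0},{"dx": 0,"dy": 0,"dz": 0.045,"spin": 0,"grip": 0},{"dx": 0,"dy": 0,"dz": 0.045,"spin": 0,"grip": 0},{"dx": 0,"dy": 0,"dz": 0.045,"spin": 0,"grip": 40},{"dx": 0,"dy": 0,"dz": 0.04,"spin": 0,"grip": 60},{"dx": 0,"dy": 0,"dz": 0.02,"spin": 0,"grip": 60},{"dx": 0,"dy": 0,"dz": 0,"spin": 0,"grip": 60},{"dx": 0,"dy": 0,"dz": 0,"spin": 0,"grip": 60}]' --grip_force 40

```text
t: 14.1
position: [0.4415, -0.3609, 0.0381]
ee_rot: [180.0, 0.0, 123.1]
contact_force: [0.8, 0.1, 0.7]
gripper_width: 0.0654
finger_force: 0.0
```

Run:
```python
from h import *
samples()
plan((.434,-.365,.022),123)
```

```text
scene [161.3 190. ] 114 [ 0.482 -0.442  0.022]
side [287.4 139. ] 166 [ 0.435 -0.36   0.022]
side [219.2 145.9] 38 [ 0.682 -0.302  0.022]
pose [ 0.4422 -0.3619  0.0395] [180.    0.2 123.2] j6 4.0 spin 0.003 shift now [ 0.0019 -0.0086  0.0175] after spin [ 0.0019 -0.0086  0.0175] rows 0.4894700724763466
```

>>> arm_command --motion '[{"dx": 0.001,"dy": -0.008,"dz": 0.01,"spin": 0,"grip": 60},{"dx": 0,"dy": 0,"dz": 0.007,"spin": 0,"grip": 60},{"dx": 0,"dy": 0,"dz": 0,"spin": 0,"grip": 150},{"dx": 0,"dy": 0,"dz": 0,"spin": 0,"grip": 255},{"dx": 0,"dy": 0,"dz": 0,"spin": 0,"grip": 255},{"dx": 0,"dy": 0,"dz": 0,"spin": 0,"grip": 255},{"dx": 0,"dy": 0,"dz": 0,"spin": 0,"grip": 255},{"dx": 0,"dy": 0,"dz": -0.02,"spin": 0,"grip": 255},{"dx": 0,"dy": 0,"dz": -0.04,"spin": 0,"grip": 255}]'

```text
t: 15.1
position: [0.4325, -0.3622, 0.0777]
ee_rot: [-180.0, -0.4, 123.2]
contact_force: [0.1, -1.2, -0.5]
gripper_width: 0.0274
finger_force: 39.8
```

>>> arm_command --motion '[{"dx": 0,"dy": 0,"dz": -0.045,"spin": 0,"grip": 255},{"dx": 0,"dy": 0,"dz": -0.045,"spin": 0,"grip": 255},{"dx": 0,"dy": 0,"dz": -0.045,"spin": 0,"grip": 255},{"dx": 0,"dy": 0,"dz": 0,"spin": 0.12,"grip": 255},{"dx": 0,"dy": 0,"dz": 0,"spin": 0.12,"grip": 255},{"dx": 0,"dy": 0,"dz": 0,"spin": 0.13,"grip": 255},{"dx": 0,"dy": 0,"dz": 0,"spin": 0.13,"grip": 255}]'

```text
t: 15.8
position: [0.4341, -0.3643, 0.2154]
ee_rot: [180.0, -0.0, 94.3]
contact_force: [-0.4, 0.7, 0.4]
gripper_width: 0.0278
finger_force: 39.8
```

Run:
```python
from h import *
s=arm.observe();print(s['gripper_width'],s['finger_force'])
plan((.508-.025,.093-.002,.19),94.5)
```

```text
0.027766506513236967 39.751739501953125
pose [ 0.4341 -0.3643  0.2154] [180.   -0.   94.3] j6 32.0 spin -0.004 shift now [0.4504 0.0827 0.0254] after spin [0.4501 0.0844 0.0254] rows 11.465280624191665
```

>>> arm_command --motion '[{"dx": 0.035,"dy": 0.007,"dz": 0,"spin": 0,"grip": 255},{"dx": 0.038,"dy": 0.007,"dz": 0,"spin": 0,"grip": 255},{"dx": 0.038,"dy": 0.007,"dz": 0,"spin": 0,"grip": 255},{"dx": 0.038,"dy": 0.007,"dz": 0,"spin": 0,"grip": 255},{"dx": 0.038,"dy": 0.007,"dz": 0,"spin": 0,"grip": 255},{"dx": 0.038,"dy": 0.007,"dz": 0,"spin": 0,"grip": 255},{"dx": 0.038,"dy": 0.007,"dz": 0,"spin": 0,"grip": 255},{"dx": 0.038,"dy": 0.007,"dz": 0,"spin": 0,"grip": 255},{"dx": 0.038,"dy": 0.007,"dz": 0,"spin": 0,"grip": 255},{"dx": 0.038,"dy": 0.007,"dz": 0,"spin": 0,"grip": 255}]'

```text
t: 16.8
position: [0.4737, 0.0186, 0.2155]
ee_rot: [180.0, 0.0, 94.6]
contact_force: [-0.1, -0.1, -1.8]
gripper_width: 0.0275
finger_force: 39.8
```

>>> arm_command --motion '[{"dx": 0.038,"dy": 0.007,"dz": 0,"spin": 0,"grip": 255},{"dx": 0.035,"dy": 0.007,"dz": 0,"spin": 0,"grip": 255},{"dx": 0,"dy": 0,"dz": 0,"spin": 0,"grip": 255},{"dx": 0,"dy": 0,"dz": 0,"spin": 0,"grip": 255}]'

```text
t: 17.2
position: [0.4817, 0.0915, 0.2154]
ee_rot: [-180.0, 0.0, 94.7]
contact_force: [0.5, -0.1, -0.8]
gripper_width: 0.0275
finger_force: 39.8
```

Run:
```python
from h import *
w=grab('wrist');save(w,'w4.png');b=grab('side')
h=cv2.cvtColor(b['color'],cv2.COLOR_RGB2HSV)
m=cv2.inRange(h,(105,100,30),(125,255,255))
n,l,st,c=cv2.connectedComponentsWithStats(m)
for i in range(1,n):
    if st[i,4]>100: print(c[i],st[i])
B=cv2.resize(b['color'][150:270,190:350],None,fx=3.5,fy=3.5,interpolation=cv2.INTER_CUBIC);W=cv2.resize(w['color'],None,fx=.5,fy=.5)
cv2.imwrite('pics/c4.png',B[:,:,::-1])
plan((.483,.091,.1),94.5)
```

```text
[257.91218406 235.34640311] [ 224  206   67   57 3086]
pose [0.4819 0.0902 0.2154] [-180.     0.    94.6] j6 81.0 spin 0.001 shift now [0.0007 0.0012 0.1154] after spin [0.0007 0.0012 0.1154] rows 2.8851431814002555
```

View pics/c4.png

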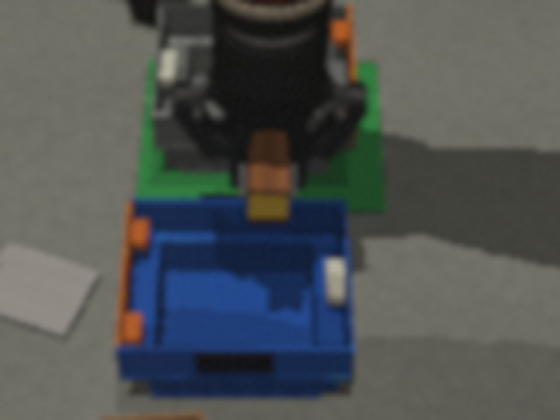

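Run:
```python
from h import *
b=grab('side')
P=np.array([onz(b,(190+u/3.5-.4,150+v/3.5-.4),.09) for u,v in [(131,203),(346,200),(352,350),(120,350)]]);print(P.round(4),P.mean(0))
```

```text
[[0.5997 0.032  0.09  ]
 [0.4228 0.0139 0.09  ]
 [0.4135 0.1576 0.09  ]
 [0.5878 0.1725 0.09  ]] [0.50594845 0.09397721 0.09      ]
```

>>> arm_command --motion '[{"dx": 0.001,"dy": 0.001,"dz": 0.035,"spin": 0,"grip": 255},{"dx": 0,"dy": 0,"dz": 0.04,"spin": 0,"grip": 255},{"dx": 0,"dy": 0,"dz": 0.04,"spin": 0,"grip": 255},{"dx": 0,"dy": 0,"dz": 0.035,"spin": 0,"grip": 255},{"dx": 0,"dy": 0,"dz": 0.02,"spin": 0,"grip": 255},{"dx": 0,"dy": 0,"dz": 0.01,"spin": 0,"grip": 255},{"dx": 0,"dy": 0,"dz": 0.005,"spin": 0,"grip": 255},{"dx": 0,"dy": 0,"dz": 0,"spin": 0,"grip": 255},{"dx": 0,"dy": 0,"dz": 0,"spin": 0,"grip": 255}]'

```text
t: 18.25
position: [0.4832, 0.0917, 0.0314]
ee_rot: [180.0, 0.0, 94.6]
contact_force: [0.8, 0.2, -1.4]
gripper_width: 0.0274
finger_force: 41.3
```

>>> arm_command --motion '[{"dx": 0,"dy": 0,"dz": 0.004,"spin": 0,"grip": 255},{"dx": 0,"dy": 0,"dz": 0,"spin": 0,"grip": 255},{"dx": 0,"dy": 0,"dz": 0,"spin": 0,"grip": 145},{"dx": 0,"dy": 0,"dz": 0,"spin": 0,"grip": 140},{"dx": 0,"dy": 0,"dz": 0,"spin": 0,"grip": 140},{"dx": 0,"dy": 0,"dz": -0.03,"spin": 0,"grip": 140},{"dx": 0,"dy": 0,"dz": -0.04,"spin": 0,"grip": 140},{"dx": 0,"dy": 0,"dz": -0.04,"spin": 0,"grip": 140},{"dx": 0,"dy": 0,"dz": -0.04,"spin": 0,"grip": 140},{"dx": 0,"dy": 0,"dz": -0.04,"spin": 0,"grip": 60}]'

```text
t: 19.25
position: [0.4817, 0.0921, 0.2175]
ee_rot: [-179.9, -0.0, 94.6]
contact_force: [1.0, 0.3, -0.4]
gripper_width: 0.0517
finger_force: 0.0
```

Run:
```python
from h import *
s=arm.observe();print(s['gripper_width'],s['contact_force'])
samples()
plan((.488,-.44,.2),101)
```

```text
0.05168527664865306 [ 0.98491779  0.33724713 -0.41484634]
scene [155.3 194.8] 110 [ 0.507 -0.462  0.022]
side [268.9 105.3] 51 [ 0.518 -0.561  0.022]
side [264.1 129.5] 61 [ 0.525 -0.407  0.022]
side [219.3 145.9] 39 [ 0.681 -0.302  0.022]
side [287.9 159.6] 77 [ 0.43  -0.251  0.022]
pose [0.4844 0.0919 0.2217] [1.796e+02 1.000e-01 9.460e+01] j6 81.0 spin -0.112 shift now [-0.5305 -0.039   0.0217] after spin [-0.5228 -0.098   0.0217] rows 13.308149550834347
```

Sample B has been knocked to about (0.51, -0.46). I'll go over it and look.

>>> arm_command --motion '[{"dx": -0.04,"dy": -0.002,"dz": -0.005,"spin": 0,"grip": 0},{"dx": -0.042,"dy": -0.002,"dz": -0.01,"spin": 0,"grip": 0},{"dx": -0.042,"dy": -0.002,"dz": -0.01,"spin": 0,"grip": 0},{"dx": -0.042,"dy": -0.002,"dz": -0.01,"spin": 0,"grip": 0},{"dx": -0.042,"dy": -0.002,"dz": -0.01,"spin": 0,"grip": 0},{"dx": -0.042,"dy": -0.002,"dz": -0.01,"spin": 0,"grip": 0},{"dx": -0.042,"dy": -0.002,"dz": -0.005,"spin": 0,"grip": 0},{"dx": -0.042,"dy": -0.002,"dz": 0,"spin": 0,"grip": 0},{"dx": -0.042,"dy": -0.002,"dz": 0,"spin": 0,"grip": 0},{"dx": -0.042,"dy": -0.002,"dz": 0,"spin": 0,"grip": 0}]'

```text
t: 20.35
position: [0.4955, -0.3275, 0.2751]
ee_rot: [-179.9, -0.1, 94.6]
contact_force: [0.4, -0.2, 0.4]
gripper_width: 0.0854
finger_force: 0.0
```

>>> arm_command --motion '[{"dx": -0.04,"dy": -0.004,"dz": 0,"spin": 0,"grip": 0},{"dx": -0.04,"dy": -0.004,"dz": 0,"spin": 0,"grip": 0},{"dx": -0.03,"dy": -0.004,"dz": 0,"spin": 0,"grip": 0},{"dx": 0,"dy": 0,"dz": 0,"spin": 0,"grip": 0},{"dx": 0,"dy": 0,"dz": 0,"spin": 0,"grip": 0},{"dx": 0,"dy": 0,"dz": 0,"spin": 0,"grip": 0}]'

```text
t: 20.95
position: [0.4931, -0.4358, 0.2759]
ee_rot: [-180.0, -0.1, 94.6]
contact_force: [-0.0, -0.1, 0.0]
gripper_width: 0.0854
finger_force: 0.0
```

Run:
```python
from h import *
w=grab('wrist');save(w,'w5.png')
h=cv2.cvtColor(w['color'],cv2.COLOR_RGB2HSV)
m=cv2.inRange(h,(5,90,50),(30,255,255))
n,l,st,c=cv2.connectedComponentsWithStats(m)
for i in range(1,n):
    if st[i,4]>300:
        r=cv2.minAreaRect(np.argwhere(l==i)[:,::-1].astype(np.float32))
        B=np.array([onz(w,q,.038) for q in cv2.boxPoints(r)]);e=B[1]-B[0];g=B[2]-B[1]
        print(c[i].round(1),st[i],B.mean(0).round(4),[(np.linalg.norm(v).round(4),np.degrees(np.arctan2(v[1],v[0])).round(1)) for v in(e,g)])
m=cv2.inRange(h,np.array((125,80,40)),np.array((160,255,255)))
n,l,st,c=cv2.connectedComponentsWithStats(m)
for i in range(1,n):
    if st[i,4]>100: print('purple',onz(w,c[i],.03).round(3),st[i])
plan((.508,-.462,.2),101)
```

```text
[407.8  81.7] [ 381   67   55   30 1038] [ 0.6751 -0.3254  0.038 ] [(np.float64(0.0229), np.float64(87.6)), (np.float64(0.0656), np.float64(-7.9))]
[266.  173.4] [253 149  27  49 965] [ 0.5121 -0.4562  0.038 ] [(np.float64(0.028), np.float64(16.0)), (np.float64(0.0661), np.float64(-73.0))]
[ 56.7 267.2] [   0  231  141   85 7167] [ 0.2164 -0.655   0.038 ] [(np.float64(0.154), np.float64(72.2)), (np.float64(0.2029), np.float64(-4.6))]
[252.7 298.5] [  159   256   192    87 10738] [ 0.5176 -0.6798  0.038 ] [(np.float64(0.1502), np.float64(82.0)), (np.float64(0.2907), np.float64(-4.8))]
[408.4 355.5] [394 346  31  18 377] [ 0.7902 -0.7611  0.038 ] [(np.float64(0.0334), np.float64(92.8)), (np.float64(0.0543), np.float64(-12.5))]
purple [ 0.588 -0.515  0.03 ] [ 294  192   43   47 1074]
purple [ 0.446 -0.534  0.03 ] [ 197  196   38   48 1044]
pose [ 0.4933 -0.4357  0.2763] [-180.    -0.    94.6] j6 33.0 spin -0.111 shift now [-0.0274  0.0125  0.0763] after spin [-0.0286  0.0094  0.0763] rows 2.0512873966017806
```

>>> arm_command --motion '[{"dx": 0,"dy": 0,"dz": 0,"spin": -0.108,"grip": 60},{"dx": 0,"dy": 0,"dz": 0,"spin": -0.108,"grip": 60},{"dx": -0.028,"dy": 0.012,"dz": 0.02,"spin": 0,"grip": 60},{"dx": 0,"dy": 0,"dz": 0.045,"spin": 0,"grip": 60},{"dx": 0,"dy": 0,"dz": 0.045,"spin": 0,"grip": 60},{"dx": 0,"dy": 0,"dz": 0.045,"spin": 0,"grip": 60},{"dx": 0,"dy": 0,"dz": 0.04,"spin": 0,"grip": 60},{"dx": 0,"dy": 0,"dz": 0,"spin": 0,"grip": 60},{"dx": 0,"dy": 0,"dz": 0,"spin": 0,"grip": 60}]'

```text
t: 21.9
position: [0.5129, -0.4593, 0.0824]
ee_rot: [-180.0, -0.0, 107.0]
contact_force: [1.1, -0.7, 1.4]
gripper_width: 0.0655
finger_force: 0.0
```

Run:
```python
from h import *
plan((.513,-.459,.022),107)
```

```text
pose [ 0.5129 -0.4593  0.0824] [-180.   -0.  107.] j6 20.0 spin 0.0 shift now [0.0003 0.0001 0.0604] after spin [0.0003 0.0001 0.0604] rows 1.5090628386643041
```

>>> arm_command --motion '[{"dx": 0,"dy": 0,"dz": 0.035,"spin": 0,"grip": 60},{"dx": 0,"dy": 0,"dz": 0.02,"spin": 0,"grip": 60},{"dx": 0,"dy": 0,"dz": 0.005,"spin": 0,"grip": 60},{"dx": 0,"dy": 0,"dz": 0,"spin": 0,"grip": 150},{"dx": 0,"dy": 0,"dz": 0,"spin": 0,"grip": 255},{"dx": 0,"dy": 0,"dz": 0,"spin": 0,"grip": 255},{"dx": 0,"dy": 0,"dz": 0,"spin": 0,"grip": 255},{"dx": 0,"dy": 0,"dz": 0,"spin": 0,"grip": 255},{"dx": 0,"dy": 0,"dz": -0.02,"spin": 0,"grip": 255},{"dx": 0,"dy": 0,"dz": -0.04,"spin": 0,"grip": 255}]'

```text
t: 22.9
position: [0.5114, -0.4585, 0.0794]
ee_rot: [-179.9, -0.3, 107.0]
contact_force: [0.2, -0.1, -1.0]
gripper_width: 0.0276
finger_force: 39.3
```

>>> arm_command --motion '[{"dx": 0,"dy": 0,"dz": -0.045,"spin": 0,"grip": 255},{"dx": 0,"dy": 0,"dz": -0.045,"spin": 0,"grip": 255},{"dx": 0,"dy": 0,"dz": -0.045,"spin": 0,"grip": 255},{"dx": 0,"dy": 0,"dz": 0,"spin": 0.109,"grip": 255},{"dx": 0,"dy": 0,"dz": 0,"spin": 0.109,"grip": 255},{"dx": 0,"dy": 0,"dz": 0,"spin": 0,"grip": 255}]'

```text
t: 23.5
position: [0.5129, -0.4604, 0.2178]
ee_rot: [179.9, 0.1, 94.4]
contact_force: [-0.5, 0.2, -0.6]
gripper_width: 0.0276
finger_force: 39.3
```

Run:
```python
from h import *
s=arm.observe();print(s['gripper_width'],s['finger_force'])
plan((.507+.028,.093+.002,.2),94.5)
```

```text
0.027643357520643095 39.31903302669525
pose [ 0.5129 -0.4604  0.2178] [1.799e+02 1.000e-01 9.440e+01] j6 33.0 spin -0.002 shift now [0.5521 0.0644 0.0178] after spin [0.552  0.0656 0.0178] rows 13.904069765470808
```

>>> arm_command --motion '[{"dx": 0.034,"dy": 0.004,"dz": 0,"spin": 0,"grip": 255},{"dx": 0.043,"dy": 0.005,"dz": 0,"spin": 0,"grip": 255},{"dx": 0.043,"dy": 0.005,"dz": 0,"spin": 0,"grip": 255},{"dx": 0.043,"dy": 0.005,"dz": 0,"spin": 0,"grip": 255},{"dx": 0.043,"dy": 0.005,"dz": 0,"spin": 0,"grip": 255},{"dx": 0.043,"dy": 0.005,"dz": 0,"spin": 0,"grip": 255},{"dx": 0.043,"dy": 0.005,"dz": 0,"spin": 0,"grip": 255},{"dx": 0.043,"dy": 0.005,"dz": 0,"spin": 0,"grip": 255},{"dx": 0.043,"dy": 0.005,"dz": 0,"spin": 0,"grip": 255},{"dx": 0.043,"dy": 0.005,"dz": 0,"spin": 0,"grip": 255}]'

```text
t: 24.5
position: [0.5285, -0.0349, 0.2169]
ee_rot: [180.0, 0.0, 94.7]
contact_force: [0.7, 0.2, -1.2]
gripper_width: 0.0277
finger_force: 39.4
```

>>> arm_command --motion '[{"dx": 0.043,"dy": 0.005,"dz": 0,"spin": 0,"grip": 255},{"dx": 0.043,"dy": 0.005,"dz": 0,"spin": 0,"grip": 255},{"dx": 0.043,"dy": 0.005,"dz": 0,"spin": 0,"grip": 255},{"dx": 0,"dy": 0,"dz": 0,"spin": 0,"grip": 255},{"dx": 0,"dy": 0,"dz": 0,"spin": 0,"grip": 255}]'

```text
t: 25.0
position: [0.5335, 0.094, 0.2166]
ee_rot: [180.0, 0.0, 94.7]
contact_force: [-0.1, -0.2, -1.3]
gripper_width: 0.0274
finger_force: 39.4
```

Run:
```python
from h import *
plan((.507+.028,.093+.002,.027),94.5)
```

```text
pose [0.5335 0.094  0.2166] [180.    0.   94.7] j6 81.0 spin 0.004 shift now [0.0009 0.0016 0.1896] after spin [0.0009 0.0016 0.1896] rows 4.741313912806225
```

>>> arm_command --motion '[{"dx": 0.001,"dy": 0.0015,"dz": 0.035,"spin": 0,"grip": 255},{"dx": 0,"dy": 0,"dz": 0.04,"spin": 0,"grip": 255},{"dx": 0,"dy": 0,"dz": 0.04,"spin": 0,"grip": 255},{"dx": 0,"dy": 0,"dz": 0.035,"spin": 0,"grip": 255},{"dx": 0,"dy": 0,"dz": 0.02,"spin": 0,"grip": 255},{"dx": 0,"dy": 0,"dz": 0.01,"spin": 0,"grip": 255},{"dx": 0,"dy": 0,"dz": 0.007,"spin": 0,"grip": 255},{"dx": 0,"dy": 0,"dz": 0.001,"spin": 0,"grip": 255},{"dx": 0,"dy": 0,"dz": 0,"spin": 0,"grip": 255}]'

```text
t: 25.9
position: [0.5346, 0.0931, 0.0322]
ee_rot: [-179.9, 0.1, 94.5]
contact_force: [-25.7, -3.7, 33.5]
gripper_width: 0.0272
finger_force: 43.5
```

>>> arm_command --motion '[{"dx": 0,"dy": 0,"dz": 0.001,"spin": 0,"grip": 255},{"dx": 0,"dy": 0,"dz": 0,"spin": 0,"grip": 255},{"dx": 0,"dy": 0,"dz": 0,"spin": 0,"grip": 145},{"dx": 0,"dy": 0,"dz": 0,"spin": 0,"grip": 140},{"dx": 0,"dy": 0,"dz": 0,"spin": 0,"grip": 140},{"dx": 0,"dy": 0,"dz": -0.03,"spin": 0,"grip": 140},{"dx": 0,"dy": 0,"dz": -0.04,"spin": 0,"grip": 140},{"dx": 0,"dy": 0,"dz": -0.04,"spin": 0,"grip": 140},{"dx": 0,"dy": 0,"dz": -0.04,"spin": 0,"grip": 140},{"dx": 0,"dy": 0,"dz": -0.04,"spin": 0,"grip": 0}]'

```text
t: 26.9
position: [0.5357, 0.0934, 0.2207]
ee_rot: [179.8, 0.0, 94.5]
contact_force: [0.4, -0.1, 0.7]
gripper_width: 0.0517
finger_force: 0.0
```

>>> arm_command --motion '[{"dx": -0.03,"dy": 0.02,"dz": -0.03,"spin": 0,"grip": 0},{"dx": -0.03,"dy": 0.02,"dz": -0.03,"spin": 0,"grip": 0},{"dx": -0.03,"dy": 0.02,"dz": -0.03,"spin": 0,"grip": 0},{"dx": 0,"dy": 0,"dz": -0.03,"spin": 0,"grip": 0},{"dx": 0,"dy": 0,"dz": -0.03,"spin": 0,"grip": 0},{"dx": 0,"dy": 0,"dz": 0,"spin": 0,"grip": 0},{"dx": 0,"dy": 0,"dz": 0,"spin": 0,"grip": 0}]'

```text
t: 27.6
position: [0.6025, 0.0083, 0.369]
ee_rot: [179.8, 0.1, 94.5]
contact_force: [0.8, 1.3, 0.1]
gripper_width: 0.0853
finger_force: 0.0
```

Run:
```python
from h import *
w=grab('wrist');save(w,'w6.png');np.save('w6.npy',w,allow_pickle=True)
plan((.507,.093,.4),94.5);samples()
```

```text
pose [0.6021 0.0086 0.3678] [179.9   0.   94.5] j6 74.0 spin -0.001 shift now [ 0.0915 -0.0883 -0.0322] after spin [ 0.0916 -0.0882 -0.0322] rows 3.2791526727658047
side [219.3 146. ] 38 [ 0.681 -0.302  0.022]
```

View pics/w6.png

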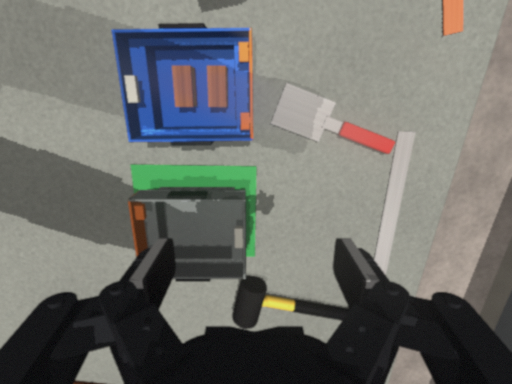

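Both samples lie side by side in the blue tray at (183,86) and (216,86). The grey tray is on the mat with its orange end to the left (turned), and the mallet head is at (250,303).

Run:
```python
from h import *
w=np.load('w6.npy',allow_pickle=True).item()
P=np.array([onz(w,q,.09) for q in [(113.5,30),(252.5,28.5),(253,137.5),(129,143)]]);print('blue',P.round(4),P.mean(0))
print('mallet head',onz(w,(250,303),.04))
h=cv2.cvtColor(w['color'],cv2.COLOR_RGB2HSV)
m=cv2.inRange(h,(105,100,40),(125,255,255));n,l,st,c=cv2.connectedComponentsWithStats(m);i=1+st[1:,4].argmax();print(st[i],c[i])
b=grab('side');a=grab('scene')
B=cv2.resize(b['color'][150:280,200:320],None,fx=4,fy=4,interpolation=cv2.INTER_CUBIC);A=cv2.resize(a['color'][150:250,200:330],None,fx=3,fy=3,interpolation=cv2.INTER_CUBIC)
I=np.zeros((520,800,3),np.uint8);I[:520,:390+0][:300]=0
cv2.imwrite('pics/c6.png',B[:,:,::-1])
```

```text
blue [[0.4105 0.1537 0.09  ]
 [0.5898 0.1694 0.09  ]
 [0.6011 0.0295 0.09  ]
 [0.4211 0.0076 0.09  ]] [0.50562801 0.09004106 0.09      ]
mallet head [ 0.62098188 -0.30798258  0.04      ]
[  112    27   139   116 11696] [181.19587893  82.91963064]
```

View pics/c6.png

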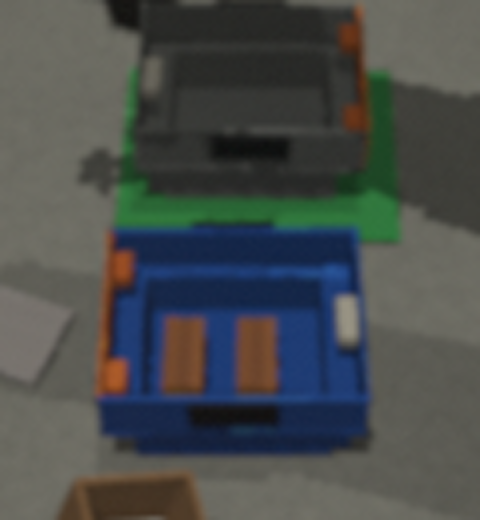

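Run:
```python
from h import *
b=grab('side')
for n,z,q in (('blue',.09,[(112,232),(358,230),(370,402),(99,402)]),('grey',.093,[(143,5),(362,7),(369,137),(135,133)])):
    P=np.array([onz(b,(200+u/4-.4,150+v/4-.4),z) for u,v in q]);print(n,P.round(4),P.mean(0))
```

```text
blue [[0.5981 0.0318 0.09  ]
 [0.4209 0.0151 0.09  ]
 [0.4084 0.1587 0.09  ]
 [0.5864 0.1739 0.09  ]] [0.50342301 0.09486028 0.09      ]
grey [[ 0.6059 -0.2049  0.093 ]
 [ 0.4252 -0.2172  0.093 ]
 [ 0.4155 -0.0734  0.093 ]
 [ 0.5937 -0.0627  0.093 ]] [ 0.5100834  -0.13952072  0.093     ]
```

>>> arm_command --motion '[{"dx": 0,"dy": 0,"dz": 0,"spin": -0.14,"grip": 0},{"dx": 0,"dy": 0,"dz": 0,"spin": -0.142,"grip": 0},{"dx": 0,"dy": 0,"dz": 0,"spin": -0.142,"grip": 0},{"dx": 0,"dy": 0,"dz": 0,"spin": -0.142,"grip": 0},{"dx": 0,"dy": 0,"dz": 0,"spin": -0.142,"grip": 0},{"dx": 0,"dy": 0,"dz": 0,"spin": -0.142,"grip": 0},{"dx": 0,"dy": 0,"dz": 0,"spin": -0.142,"grip": 0},{"dx": 0,"dy": 0,"dz": 0,"spin": -0.142,"grip": 0},{"dx": 0,"dy": 0,"dz": 0,"spin": -0.142,"grip": 0},{"dx": 0,"dy": 0,"dz": 0,"spin": -0.142,"grip": 0}]'

```text
t: 28.9
position: [0.6017, 0.0093, 0.367]
ee_rot: [180.0, -0.0, 176.1]
contact_force: [0.2, -0.5, 0.2]
gripper_width: 0.0852
finger_force: 0.0
```

>>> arm_command --motion '[{"dx": 0,"dy": 0,"dz": 0,"spin": -0.142,"grip": 0},{"dx": 0.017,"dy": -0.0365,"dz": 0,"spin": 0,"grip": 100},{"dx": 0.017,"dy": -0.0365,"dz": 0,"spin": 0,"grip": 100},{"dx": 0.017,"dy": -0.0365,"dz": 0,"spin": 0,"grip": 100},{"dx": 0.017,"dy": -0.0365,"dz": 0.02,"spin": 0,"grip": 100},{"dx": 0.017,"dy": -0.0365,"dz": 0.03,"spin": 0,"grip": 100},{"dx": 0.017,"dy": -0.0365,"dz": 0.03,"spin": 0,"grip": 100},{"dx": 0,"dy": 0,"dz": 0.04,"spin": 0,"grip": 100},{"dx": 0,"dy": 0,"dz": 0.04,"spin": 0,"grip": 100},{"dx": 0,"dy": 0,"dz": 0,"spin": 0,"grip": 100}]'

```text
t: 29.9
position: [0.512, -0.2141, 0.2014]
ee_rot: [179.6, -0.4, -176.2]
contact_force: [-0.8, 1.3, -0.5]
gripper_width: 0.052
finger_force: 0.0
```

Run:
```python
from h import *
plan((.514,-.217,.0843),183.9)
w=grab('wrist');save(w,'w7.png')
```

```text
pose [ 0.512  -0.2141  0.2014] [ 179.6   -0.4 -176.2] j6 -40.0 spin -0.001 shift now [-0.0018 -0.003   0.1171] after spin [-0.0018 -0.003   0.1171] rows 2.929691420649306
```

>>> arm_command --motion '[{"dx": -0.002,"dy": -0.003,"dz": 0.035,"spin": 0,"grip": 100},{"dx": 0,"dy": 0,"dz": 0.04,"spin": 0,"grip": 100},{"dx": 0,"dy": 0,"dz": 0.03,"spin": 0,"grip": 110},{"dx": 0,"dy": 0,"dz": 0.012,"spin": 0,"grip": 130},{"dx": 0,"dy": 0,"dz": 0,"spin": 0,"grip": 150},{"dx": 0,"dy": 0,"dz": 0,"spin": 0,"grip": 200},{"dx": 0,"dy": 0,"dz": 0,"spin": 0,"grip": 255},{"dx": 0,"dy": 0,"dz": 0,"spin": 0,"grip": 255},{"dx": 0,"dy": 0,"dz": 0,"spin": 0,"grip": 255},{"dx": 0,"dy": 0,"dz": 0,"spin": 0,"grip": 255}]' --grip_force 80

```text
t: 30.95
position: [0.5187, -0.2192, 0.0938]
ee_rot: [-179.9, 0.2, -176.1]
contact_force: [-1.1, 2.9, 6.6]
gripper_width: 0.008
finger_force: 79.5
```

Run:
```python
from h import *
s=arm.observe();print(s['gripper_width'],s['finger_force'],s['contact_force'])
C=np.array([.505,.0925]);D=np.array([.509,-.143]);P=s['position'][:2]
f=lambda a:(np.array([np.cos(np.radians(a)),np.sin(np.radians(a))]),np.array([-np.sin(np.radians(a)),np.cos(np.radians(a))]))
x,y=f(3.9);print('P in D',(P-D)@x,(P-D)@y)
x2,y2=f(5.2);T=C-.074*y2+((P-D)@x)*x2;print(T)
plan((*T,.27),185.1)
```

```text
0.008023831110279357 79.49228167533875 [-1.11229614  2.9231178   6.57789876]
P in D 0.0044699977667311454 -0.07668241001951573
[0.51615841 0.01920968]
pose [ 0.5187 -0.2192  0.0938] [-179.9    0.2 -176.1] j6 -40.0 spin -0.021 shift now [-0.0136  0.238  -0.1762] after spin [-0.0187  0.2377 -0.1762] rows 7.411971114287111
```

>>> arm_command --motion '[{"dx": 0,"dy": 0,"dz": -0.01,"spin": 0,"grip": 255},{"dx": 0,"dy": 0,"dz": -0.02,"spin": 0,"grip": 255},{"dx": 0,"dy": 0,"dz": -0.03,"spin": 0,"grip": 255},{"dx": 0,"dy": 0,"dz": -0.04,"spin": 0,"grip": 255},{"dx": 0,"dy": 0,"dz": -0.04,"spin": 0,"grip": 255},{"dx": 0,"dy": 0,"dz": -0.035,"spin": 0,"grip": 255},{"dx": 0,"dy": 0,"dz": 0,"spin": -0.021,"grip": 255},{"dx": -0.003,"dy": 0.035,"dz": 0,"spin": 0,"grip": 255},{"dx": -0.003,"dy": 0.035,"dz": 0,"spin": 0,"grip": 255}]' --grip_force 100

```text
t: 31.85
position: [0.5168, -0.1483, 0.2658]
ee_rot: [-180.0, 0.0, -175.0]
contact_force: [1.1, 0.0, -2.8]
gripper_width: 0.007
finger_force: 98.3
```

>>> arm_command --motion '[{"dx": -0.003,"dy": 0.035,"dz": 0,"spin": 0,"grip": 255},{"dx": -0.003,"dy": 0.035,"dz": 0,"spin": 0,"grip": 255},{"dx": -0.003,"dy": 0.035,"dz": 0,"spin": 0,"grip": 255},{"dx": -0.003,"dy": 0.035,"dz": 0,"spin": 0,"grip": 255},{"dx": -0.001,"dy": 0.027,"dz": 0,"spin": 0,"grip": 255},{"dx": 0,"dy": 0,"dz": 0,"spin": 0,"grip": 255},{"dx": 0,"dy": 0,"dz": 0,"spin": 0,"grip": 255},{"dx": 0,"dy": 0,"dz": 0,"spin": 0,"grip": 255}]'

```text
t: 32.65
position: [0.5152, 0.0184, 0.2656]
ee_rot: [-180.0, -0.0, -175.0]
contact_force: [-0.1, 0.1, -3.8]
gripper_width: 0.0073
finger_force: 98.4
```

Run:
```python
from h import *
plan((.5162,.0192,.171),185.1)
b=grab('side');a=grab('scene')
A=cv2.resize(a['color'][140:245,235:345],None,fx=3.6,fy=3.6,interpolation=cv2.INTER_CUBIC);B=cv2.resize(b['color'][160:265,205:315],None,fx=3.6,fy=3.6,interpolation=cv2.INTER_CUBIC)
cv2.imwrite('pics/l2.png',np.hstack([A,B])[:,:,::-1])
```

```text
pose [0.5152 0.0184 0.2656] [-180.   -0. -175.] j6 -18.0 spin -0.001 shift now [-0.001   0.0008  0.0946] after spin [-0.001   0.0008  0.0946] rows 2.3650322190887194
```

View pics/l2.png

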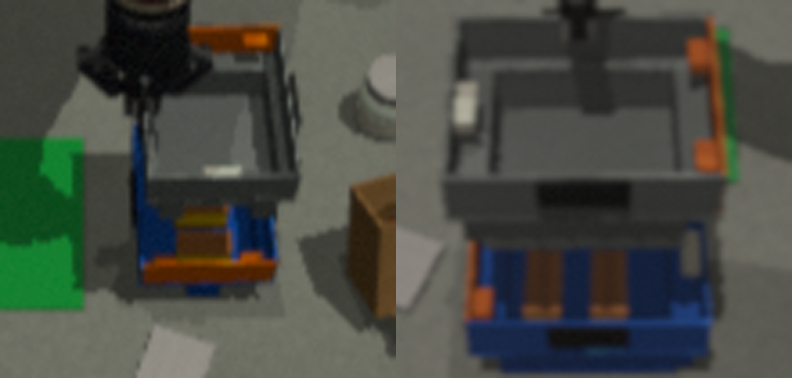

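The grey tray hangs level and turned over the blue one. A quick numeric check of relative alignment in the side view before lowering.

Run:
```python
from h import *
b=grab('side');a=grab('scene')
g=[onz(b,(205+(u-396)/3.6-.4,160+v/3.6-.4),.265) for u,v in[(443,178),(727,178),(457,18),(712,20)]]
k=[onz(b,(205+(u-396)/3.6-.4,160+v/3.6-.4),.09) for u,v in[(466,323),(713,322)]]
g2=[onz(a,(235+u/3.6-.4,140+v/3.6-.4),.265) for u,v in[(138,182),(297,182)]]
k2=[onz(a,(235+u/3.6-.4,140+v/3.6-.4),.09) for u,v in[(140,262),(276,258)]]
for n,p in(('grey near',g[:2]),('grey far',g[2:]),('blue near',k),('sc grey +x',g2),('sc blue +x',k2)):print(n,np.round(p,4).tolist(),np.mean(p,0).round(4))
```

```text
grey near [[0.5883, 0.1731, 0.265], [0.41, 0.1581, 0.265]] [0.4992 0.1656 0.265 ]
grey far [[0.6012, 0.0316, 0.265], [0.4231, 0.0188, 0.265]] [0.5122 0.0252 0.265 ]
blue near [[0.5875, 0.1716, 0.09], [0.407, 0.1553, 0.09]] [0.4973 0.1635 0.09  ]
sc grey +x [[0.6074, 0.0175, 0.265], [0.598, 0.1667, 0.265]] [0.6027 0.0921 0.265 ]
sc blue +x [[0.5966, 0.0252, 0.09], [0.583, 0.1687, 0.09]] [0.5898 0.097  0.09  ]
```

>>> arm_command --motion '[{"dx": 0.001,"dy": 0,"dz": 0.02,"spin": 0,"grip": 255},{"dx": 0,"dy": 0,"dz": 0.03,"spin": 0,"grip": 255},{"dx": 0,"dy": 0,"dz": 0.02,"spin": 0,"grip": 255},{"dx": 0,"dy": 0,"dz": 0.008,"spin": 0,"grip": 255},{"dx": 0,"dy": 0,"dz": 0.004,"spin": 0,"grip": 255},{"dx": 0,"dy": 0,"dz": 0.003,"spin": 0,"grip": 255},{"dx": 0,"dy": 0,"dz": 0,"spin": 0,"grip": 255},{"dx": 0,"dy": 0,"dz": 0,"spin": 0,"grip": 255}]'

```text
t: 33.65
position: [0.5147, 0.0188, 0.1816]
ee_rot: [-180.0, 0.1, -174.9]
contact_force: [1.1, 0.0, -3.0]
gripper_width: 0.0077
finger_force: 98.5
```

>>> arm_command --motion '[{"dx": 0,"dy": 0,"dz": 0.002,"spin": 0,"grip": 255},{"dx": 0,"dy": 0,"dz": 0.002,"spin": 0,"grip": 255},{"dx": 0,"dy": 0,"dz": 0,"spin": 0,"grip": 255}]'

```text
t: 33.95
position: [0.5142, 0.019, 0.1765]
ee_rot: [180.0, -0.0, -174.9]
contact_force: [-0.0, 1.6, -2.8]
gripper_width: 0.0072
finger_force: 98.5
```

>>> arm_command --motion '[{"dx": 0,"dy": 0,"dz": 0.002,"spin": 0,"grip": 255},{"dx": 0,"dy": 0,"dz": 0.001,"spin": 0,"grip": 255},{"dx": 0,"dy": 0,"dz": 0,"spin": 0,"grip": 255}]'

```text
t: 34.25
position: [0.5141, 0.019, 0.1735]
ee_rot: [180.0, -0.0, -174.9]
contact_force: [-0.3, -0.4, -3.9]
gripper_width: 0.0077
finger_force: 98.5
```

It is entering the collar freely.

>>> arm_command --motion '[{"dx": 0,"dy": 0,"dz": 0.002,"spin": 0,"grip": 255},{"dx": 0,"dy": 0,"dz": 0.001,"spin": 0,"grip": 255},{"dx": 0,"dy": 0,"dz": 0.0005,"spin": 0,"grip": 255},{"dx": 0,"dy": 0,"dz": 0,"spin": 0,"grip": 255}]'

```text
t: 34.65
position: [0.5142, 0.0188, 0.1708]
ee_rot: [-180.0, 0.0, -175.0]
contact_force: [-5.1, -2.3, 4.4]
gripper_width: 0.0074
finger_force: 99.5
```

Contact came at exactly the expected 0.171. Releasing.

>>> arm_command --motion '[{"dx": 0,"dy": 0,"dz": 0,"spin": 0,"grip": 200},{"dx": 0,"dy": 0,"dz": 0,"spin": 0,"grip": 150},{"dx": 0,"dy": 0,"dz": 0,"spin": 0,"grip": 120},{"dx": 0,"dy": 0,"dz": 0,"spin": 0,"grip": 120},{"dx": 0,"dy": 0,"dz": -0.03,"spin": 0,"grip": 120},{"dx": 0,"dy": 0,"dz": -0.04,"spin": 0,"grip": 110},{"dx": 0,"dy": 0,"dz": -0.04,"spin": 0,"grip": 110},{"dx": 0,"dy": 0,"dz": -0.04,"spin": 0,"grip": 110},{"dx": 0,"dy": 0,"dz": 0,"spin": 0,"grip": 110}]'

```text
t: 35.55
position: [0.5158, 0.0187, 0.326]
ee_rot: [-179.9, 0.4, -174.9]
contact_force: [0.5, -0.1, 0.5]
gripper_width: 0.0487
finger_force: 0.0
```

Run:
```python
from h import *
b=grab('side');a=grab('scene')
A=cv2.resize(a['color'][140:245,235:345],None,fx=3.6,fy=3.6,interpolation=cv2.INTER_CUBIC);B=cv2.resize(b['color'][160:265,205:315],None,fx=3.6,fy=3.6,interpolation=cv2.INTER_CUBIC)
cv2.imwrite('pics/l3.png',np.hstack([A,B])[:,:,::-1])
plan((.5,.374,.32),110.5)
```

```text
pose [0.5148 0.0189 0.321 ] [-1.800e+02  1.000e-01 -1.749e+02] j6 -18.0 spin 1.301 shift now [-0.0165  0.3551  0.001 ] after spin [0.3378 0.1105 0.001 ] rows 8.886483402501465
```

View pics/l3.png

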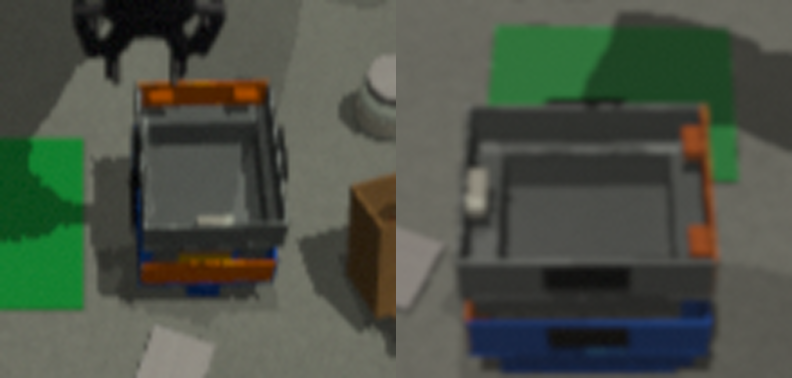

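Side view shows the grey tray seated level on the blue one, its orange end over the plain end. Now the cans, with red first.

>>> arm_command --motion '[{"dx": -0.0056,"dy": 0.0358,"dz": 0,"spin": 0,"grip": 110},{"dx": -0.0056,"dy": 0.0358,"dz": 0,"spin": 0,"grip": 110},{"dx": -0.0056,"dy": 0.0358,"dz": 0,"spin": 0,"grip": 110},{"dx": -0.0056,"dy": 0.0358,"dz": 0,"spin": 0,"grip": 110},{"dx": -0.0056,"dy": 0.0358,"dz": 0,"spin": 0,"grip": 110},{"dx": -0.0056,"dy": 0.0358,"dz": 0,"spin": 0,"grip": 110},{"dx": -0.0056,"dy": 0.0358,"dz": 0,"spin": 0,"grip": 110},{"dx": -0.0056,"dy": 0.0358,"dz": 0,"spin": 0,"grip": 110},{"dx": 0,"dy": 0,"dz": 0,"spin": -0.135,"grip": 110},{"dx": 0,"dy": 0,"dz": 0,"spin": -0.134,"grip": 110}]'

```text
t: 36.65
position: [0.5328, 0.3093, 0.3178]
ee_rot: [180.0, -0.2, -159.1]
contact_force: [0.3, 0.1, -0.0]
gripper_width: 0.0485
finger_force: 0.0
```

>>> arm_command --motion '[{"dx": 0,"dy": 0,"dz": 0.03,"spin": 0,"grip": 110},{"dx": 0,"dy": 0,"dz": 0.03,"spin": 0,"grip": 110},{"dx": 0,"dy": 0,"dz": 0,"spin": 0,"grip": 110},{"dx": 0,"dy": 0,"dz": 0,"spin": 0,"grip": 110}]'

```text
t: 37.05
position: [0.5329, 0.3079, 0.2594]
ee_rot: [180.0, -0.1, -159.5]
contact_force: [0.1, -0.2, 1.1]
gripper_width: 0.049
finger_force: 0.0
```

Run:
```python
from h import *
plan((.534,.3085,.13),200.5)
w=grab('wrist');save(w,'w8.png');np.save('w8.npy',w,allow_pickle=True)
a=grab('scene');np.save('a8.npy',a,allow_pickle=True)
```

```text
pose [0.5329 0.3079 0.2594] [ 1.800e+02 -1.000e-01 -1.595e+02] j6 -3.0 spin -0.001 shift now [-1.200e-03  1.000e-04  1.294e-01] after spin [-1.200e-03  1.000e-04  1.294e-01] rows 3.2351087238553595
```

View pics/w8.png

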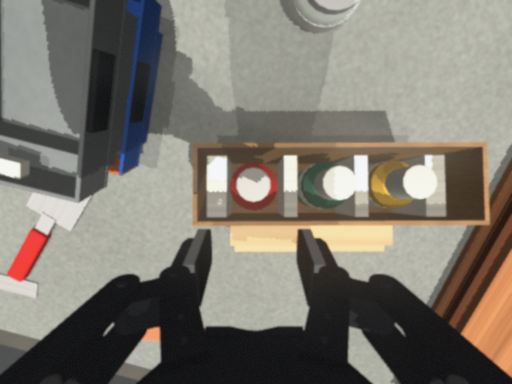

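The mouth is square in view, with the caps at (254,185), (340,182) and (419,181).

Run:
```python
from h import *
w=np.load('w8.npy',allow_pickle=True).item()
h=cv2.cvtColor(w['color'],cv2.COLOR_RGB2HSV)
g=cv2.medianBlur(cv2.cvtColor(w['color'],cv2.COLOR_RGB2GRAY),3)
c=cv2.HoughCircles(g[150:215,225:450],cv2.HOUGH_GRADIENT,1,50,param1=120,param2=12,minRadius=14,maxRadius=21)
print(c)
c0=np.array(ray(w,(0,0))[0])
for x,y in [(254,185),(340,182),(419,181)]: print(onz(w,(x,y),.141).round(4))
C=np.array([onz(w,q,.1455) for q in[(193,143),(489,143),(490,225),(193,224)]]);print(C.round(4),C.mean(0))
```

```text
[[[ 27.5  34.5  16.7]
  [195.5  31.5  16.9]
  [114.5  31.5  16. ]]]
[0.5318 0.3066 0.141 ]
[0.5014 0.3797 0.141 ]
[0.4752 0.4473 0.141 ]
[[0.5132 0.2434 0.1455]
 [0.4239 0.4829 0.1455]
 [0.4894 0.5302 0.1455]
 [0.5871 0.2654 0.1455]] [0.50340377 0.38049392 0.1455    ]
```

>>> arm_command --motion '[{"dx": -0.0026,"dy": -0.001,"dz": 0.03,"spin": 0,"grip": 110},{"dx": 0,"dy": 0,"dz": 0.035,"spin": 0,"grip": 110},{"dx": 0,"dy": 0,"dz": 0.03,"spin": 0,"grip": 110},{"dx": 0,"dy": 0,"dz": 0.02,"spin": 0,"grip": 110},{"dx": 0,"dy": 0,"dz": 0.01,"spin": 0,"grip": 110},{"dx": 0,"dy": 0,"dz": 0.003,"spin": 0,"grip": 110},{"dx": 0,"dy": 0,"dz": 0,"spin": 0,"grip": 110},{"dx": 0,"dy": 0,"dz": 0,"spin": 0,"grip": 110}]' --grip_force 30

```text
t: 37.95
position: [0.5374, 0.3085, 0.134]
ee_rot: [-180.0, 0.1, -159.5]
contact_force: [0.9, -0.4, 0.8]
gripper_width: 0.0483
finger_force: 0.0
```

>>> arm_command --motion '[{"dx": 0.001,"dy": 0,"dz": 0.004,"spin": 0,"grip": 110},{"dx": 0,"dy": 0,"dz": 0,"spin": 0,"grip": 150},{"dx": 0,"dy": 0,"dz": 0,"spin": 0,"grip": 200},{"dx": 0,"dy": 0,"dz": 0,"spin": 0,"grip": 255},{"dx": 0,"dy": 0,"dz": 0,"spin": 0,"grip": 255},{"dx": 0,"dy": 0,"dz": 0,"spin": 0,"grip": 255}]'

```text
t: 38.55
position: [0.5354, 0.3079, 0.1284]
ee_rot: [180.0, 0.0, -159.5]
contact_force: [-2.4, -0.4, 3.3]
gripper_width: 0.0311
finger_force: 29.8
```

>>> arm_command --motion '[{"dx": 0.004,"dy": 0,"dz": -0.01,"spin": 0,"grip": 255},{"dx": 0.007,"dy": 0,"dz": -0.019,"spin": 0,"grip": 255},{"dx": 0.01,"dy": 0,"dz": -0.028,"spin": 0,"grip": 255},{"dx": 0.01,"dy": 0,"dz": -0.028,"spin": 0,"grip": 255},{"dx": 0.01,"dy": 0,"dz": -0.028,"spin": 0,"grip": 255},{"dx": 0.01,"dy": 0,"dz": -0.028,"spin": 0,"grip": 255},{"dx": 0.005,"dy": 0,"dz": -0.03,"spin": 0,"grip": 255},{"dx": 0,"dy": 0,"dz": -0.03,"spin": 0,"grip": 255},{"dx": 0,"dy": 0,"dz": 0,"spin": 0,"grip": 255}]'

```text
t: 39.45
position: [0.4838, 0.2884, 0.3344]
ee_rot: [-180.0, 0.4, -159.5]
contact_force: [0.2, 0.4, -1.2]
gripper_width: 0.0314
finger_force: 30.0
```

Run:
```python
from h import *
b=grab('side');a=grab('scene')
print(arm.observe()['gripper_width'])
A=cv2.resize(a['color'][110:230,270:400],None,fx=3,fy=3,interpolation=cv2.INTER_CUBIC);B=cv2.resize(b['color'][180:300,190:320],None,fx=3,fy=3,interpolation=cv2.INTER_CUBIC)
B=cv2.resize(b['color'][264:384,190:320],None,fx=3,fy=3,interpolation=cv2.INTER_CUBIC)
cv2.imwrite('pics/l4.png',np.hstack([A,B])[:,:,::-1])
plan((.4696,.117+.0386,.34),275)
```

```text
0.031207729020826407
pose [0.4832 0.2883 0.3299] [-1.800e+02  1.000e-01 -1.595e+02] j6 -3.0 spin -1.301 shift now [ 0.0592 -0.1195 -0.0101] after spin [ 0.131   0.0251 -0.0101] rows 3.3432389409941767
```

View pics/l4.png

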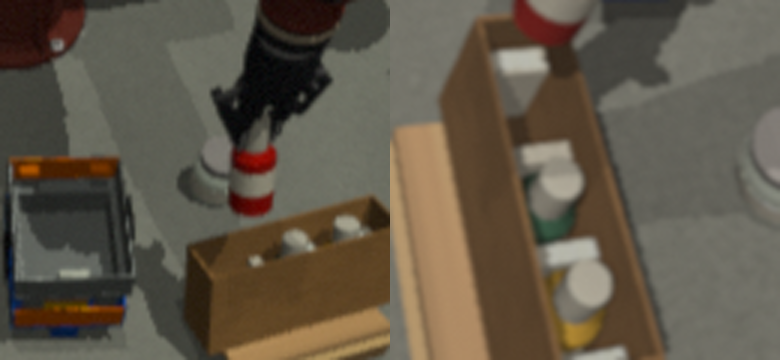

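I have now viewed more pictures than the 14 allowed, so from here I work with numbers only. This one shows the red can drawn clear of the carton and hanging in the grip. I'll measure its tilt by colour triangulation.

```bash
cat >> h.py <<'E'
def canpose(lo,hi,lo2=None,hi2=None,ref=None):
    "centroid + image principal axis of body mask, per view"
    out={}
    for k in('scene','side'):
        f=grab(k);h=cv2.cvtColor(f['color'],cv2.COLOR_RGB2HSV)
        m=cv2.inRange(h,np.array(lo),np.array(hi))
        if lo2: m|=cv2.inRange(h,np.array(lo2),np.array(hi2))
        m=cv2.morphologyEx(m,cv2.MORPH_CLOSE,np.ones((3,3)))
        n,l,st,c=cv2.connectedComponentsWithStats(m)
        r=[(st[i].tolist(),c[i].round(1).tolist()) for i in range(1,n) if st[i,4]>25]
        if ref is not None:
            p=proj(f,ref)[0]; r=[x for x in r if np.hypot(*(np.array(x[1])-p))<45]
        out[k]=(f,r); print(k,r)
    return out
E
python3 - <<'E'
from h import *
s=arm.observe();p=s['position']
o=canpose((0,150,70),(5,255,255),(172,150,70),(180,255,255),p-[0,0,.08])
# expected pixels of axis for tilt 20deg and 0deg
l=np.array([-.937,-.35,0])
for t in(0,10,20):
    a=np.sin(np.radians(t))*l+np.cos(np.radians(t))*np.array([0,0,1])
    q=np.array([p+a*(.0117-.12+z) for z in(.0,.083)])
    print(t,proj(o['scene'][0],q).round(1).tolist(),proj(o['side'][0],q).round(1).tolist())
E
```

```text
scene [([349, 159, 13, 9, 85], [355.2, 163.5]), ([349, 175, 12, 7, 59], [354.5, 178.2])]
side [([241, 240, 22, 23, 240], [249.2, 253.5]), ([232, 263, 20, 18, 144], [240.5, 273.6])]
0 [[348.2, 171.6], [353.2, 157.8]] [[259.5, 267.2], [259.4, 246.4]]
10 [[350.4, 175.4], [353.8, 158.7]] [[251.0, 268.9], [257.2, 246.8]]
20 [[352.9, 178.7], [354.4, 159.4]] [[242.6, 269.9], [255.1, 247.0]]
```

>>> arm_command --motion '[{"dx": 0.0137,"dy": -0.0317,"dz": -0.005,"spin": 0,"grip": 255},{"dx": 0.0137,"dy": -0.0317,"dz": -0.005,"spin": 0,"grip": 255},{"dx": 0.0137,"dy": -0.0317,"dz": 0,"spin": 0,"grip": 255},{"dx": 0.0137,"dy": -0.0317,"dz": 0,"spin": 0,"grip": 255},{"dx": 0.0137,"dy": -0.0317,"dz": 0,"spin": 0,"grip": 255},{"dx": 0.0137,"dy": -0.0317,"dz": 0,"spin": 0,"grip": 255},{"dx": 0,"dy": 0,"dz": 0,"spin": -0.13,"grip": 255},{"dx": 0,"dy": 0,"dz": 0,"spin": -0.13,"grip": 255},{"dx": 0,"dy": 0,"dz": 0,"spin": -0.13,"grip": 255},{"dx": 0,"dy": 0,"dz": 0,"spin": -0.13,"grip": 255}]'

```text
t: 40.65
position: [0.472, 0.0812, 0.3378]
ee_rot: [179.9, -0.1, -129.5]
contact_force: [0.6, 0.4, -2.4]
gripper_width: 0.0314
finger_force: 30.3
```

>>> arm_command --motion '[{"dx": 0,"dy": 0,"dz": 0,"spin": -0.13,"grip": 255},{"dx": 0,"dy": 0,"dz": 0,"spin": -0.13,"grip": 255},{"dx": 0,"dy": 0,"dz": 0,"spin": -0.13,"grip": 255},{"dx": 0,"dy": 0,"dz": 0,"spin": -0.13,"grip": 255},{"dx": 0,"dy": 0,"dz": 0,"spin": -0.13,"grip": 255},{"dx": 0,"dy": 0,"dz": 0,"spin": -0.13,"grip": 255},{"dx": 0,"dy": 0,"dz": 0,"spin": 0,"grip": 255},{"dx": 0,"dy": 0,"dz": 0,"spin": 0,"grip": 255}]'

```text
t: 41.45
position: [0.4722, 0.0813, 0.3383]
ee_rot: [179.9, 0.0, -85.3]
contact_force: [0.6, 0.4, -1.6]
gripper_width: 0.0312
finger_force: 30.4
```

Run:
```python
from h import *
plan((.4727,.0816,.20),275)
b=grab('side');a=grab('scene')
for k,f in(('a',a),('b',b)):
    h=cv2.cvtColor(f['color'],cv2.COLOR_RGB2HSV);m=cv2.inRange(h,np.array((5,180,100)),np.array((18,255,255)))
    n,l,st,c=cv2.connectedComponentsWithStats(m)
    print(k,[(c[i].round(1),st[i].tolist(),onz(f,c[i],.165).round(3)) for i in range(1,n) if st[i,4]>8 and 200<c[i][0]<340 and 140<c[i][1]<270])
print('exp lugs/end', [ (p.round(3), proj(a,p)[0].round(1),proj(b,p)[0].round(1)) for p in [np.array([.504,.092,.16])+np.array([-.996*x+.0906*y,-.0906*x-.996*y,0]) for x,y in((80,46),(80,-46))for x,y in [(x/1000,y/1000)]]])
```

```text
pose [0.4722 0.0813 0.3383] [179.9   0.  -85.3] j6 -101.0 spin -0.005 shift now [-0.0003 -0.0005  0.1383] after spin [-0.0002 -0.0005  0.1383] rows 3.4585471339529055
a [(array([282.3, 164.8]), [277, 163, 17, 6, 38], array([0.426, 0.05 , 0.165])), (array([301.1, 212.6]), [292, 212, 19, 2, 33], array([0.633, 0.123, 0.165]))]
b [(array([288.7, 201.3]), [285, 195, 8, 21, 62], array([0.425, 0.055, 0.165])), (array([289.7, 226.6]), [287, 223, 6, 8, 43], array([0.42 , 0.137, 0.165]))]
exp lugs/end [(array([0.428, 0.039, 0.16 ]), array([279.4, 165.8]), array([287.6, 197.8])), (array([0.42 , 0.131, 0.16 ]), array([303.1, 165.3]), array([289.6, 225.7]))]
```

>>> arm_command --motion '[{"dx": 0,"dy": 0,"dz": 0.03,"spin": 0,"grip": 255},{"dx": 0,"dy": 0,"dz": 0.035,"spin": 0,"grip": 255},{"dx": 0,"dy": 0,"dz": 0.035,"spin": 0,"grip": 255},{"dx": 0,"dy": 0,"dz": 0.025,"spin": 0,"grip": 255},{"dx": 0,"dy": 0,"dz": 0.01,"spin": 0,"grip": 255},{"dx": 0,"dy": 0,"dz": 0.005,"spin": 0,"grip": 255},{"dx": 0,"dy": 0,"dz": 0,"spin": 0,"grip": 255},{"dx": 0,"dy": 0,"dz": 0,"spin": 0,"grip": 255}]'

```text
t: 42.35
position: [0.4732, 0.0812, 0.2007]
ee_rot: [-179.9, -0.0, -85.1]
contact_force: [0.1, -0.8, -0.2]
gripper_width: 0.0314
finger_force: 30.3
```

>>> arm_command --motion '[{"dx": 0,"dy": 0,"dz": 0.003,"spin": 0,"grip": 255},{"dx": 0,"dy": 0,"dz": 0.001,"spin": 0,"grip": 255},{"dx": 0,"dy": 0,"dz": 0,"spin": 0,"grip": 255}]' --grip_force 20

```text
t: 42.65
position: [0.4726, 0.0813, 0.1953]
ee_rot: [-180.0, 0.0, -85.1]
contact_force: [-0.2, -0.6, -1.9]
gripper_width: 0.0312
finger_force: 30.3
```

>>> arm_command --motion '[{"dx": 0,"dy": 0,"dz": 0.002,"spin": 0,"grip": 255},{"dx": 0,"dy": 0,"dz": 0.001,"spin": 0,"grip": 255},{"dx": 0,"dy": 0,"dz": 0,"spin": 0,"grip": 255}]'

```text
t: 42.95
position: [0.4724, 0.0813, 0.192]
ee_rot: [180.0, 0.0, -85.0]
contact_force: [0.1, -0.2, -1.4]
gripper_width: 0.0313
finger_force: 30.3
```

>>> arm_command --motion '[{"dx": 0,"dy": 0,"dz": 0.002,"spin": 0,"grip": 255},{"dx": 0,"dy": 0,"dz": 0.001,"spin": 0,"grip": 255},{"dx": 0,"dy": 0,"dz": 0,"spin": 0,"grip": 255}]' --grip_force 20

```text
t: 43.25
position: [0.4728, 0.0812, 0.1898]
ee_rot: [-179.9, -0.0, -85.0]
contact_force: [-0.9, -0.9, 3.3]
gripper_width: 0.0313
finger_force: 31.0
```

>>> arm_command --motion '[{"dx": -0.004,"dy": 0,"dz": -0.0002,"spin": 0,"grip": 255},{"dx": -0.004,"dy": 0,"dz": -0.0001,"spin": 0,"grip": 255},{"dx": -0.004,"dy": 0,"dz": 0,"spin": 0,"grip": 255},{"dx": -0.004,"dy": 0,"dz": 0,"spin": 0,"grip": 255},{"dx": 0,"dy": 0,"dz": 0,"spin": 0,"grip": 255}]'

```text
t: 43.75
position: [0.4714, 0.0976, 0.1899]
ee_rot: [-179.9, -0.0, -85.0]
contact_force: [0.5, -2.4, 5.1]
gripper_width: 0.0312
finger_force: 31.5
```

Run:
```python
from h import *
p=arm.observe()['position'];print(p,arm.observe()['contact_force'])
o=canpose((0,150,70),(5,255,255),(172,150,70),(180,255,255),p-[0,0,.06])
l=np.array([.087,-.996,0])
for t in(0,10,20):
    a=np.sin(np.radians(t))*l+np.cos(np.radians(t))*np.array([0,0,1])
    q=np.array([p+a*(.0134-.12+z) for z in(.0,.083)])
    print(t,proj(o['scene'][0],q).round(1).tolist(),proj(o['side'][0],q).round(1).tolist())
```

```text
[0.47139944 0.0976014  0.1899193 ] [ 0.5488818  -2.39640728  5.08707054]
scene [([292, 175, 11, 8, 36], [298.4, 179.2])]
side [([261, 215, 19, 11, 146], [269.8, 219.6])]
0 [[292.8, 186.6], [294.6, 174.8]] [[269.7, 230.7], [270.3, 212.5]]
10 [[297.5, 186.3], [295.7, 174.7]] [[269.9, 236.0], [270.4, 213.7]]
20 [[302.1, 185.6], [296.7, 174.6]] [[270.0, 240.6], [270.4, 214.7]]
```

>>> arm_command --motion '[{"dx": -0.004,"dy": 0,"dz": 0.0003,"spin": 0,"grip": 255},{"dx": -0.004,"dy": 0,"dz": 0.0004,"spin": 0,"grip": 255},{"dx": -0.004,"dy": 0,"dz": 0.0005,"spin": 0,"grip": 255},{"dx": 0,"dy": 0,"dz": 0,"spin": 0,"grip": 255}]'

```text
t: 44.25
position: [0.4703, 0.1095, 0.1886]
ee_rot: [-180.0, -0.0, -85.0]
contact_force: [0.2, -2.0, 5.8]
gripper_width: 0.0312
finger_force: 32.0
```

>>> arm_command --motion '[{"dx": -0.004,"dy": 0,"dz": 0.0005,"spin": 0,"grip": 255},{"dx": -0.004,"dy": 0,"dz": 0.0006,"spin": 0,"grip": 255},{"dx": -0.003,"dy": 0,"dz": 0.0005,"spin": 0,"grip": 255},{"dx": 0,"dy": 0,"dz": 0,"spin": 0,"grip": 255}]'

```text
t: 44.65
position: [0.4691, 0.1206, 0.1865]
ee_rot: [180.0, 0.0, -85.0]
contact_force: [0.8, -0.8, 2.1]
gripper_width: 0.0313
finger_force: 32.2
```

Run:
```python
from h import *
p=arm.observe()['position'];print(p,arm.observe()['contact_force'])
o=canpose((0,150,70),(5,255,255),(172,150,70),(180,255,255),p-[0,0,.06])
l=np.array([.087,-.996,0])
for t in(0,10,20):
    a=np.sin(np.radians(t))*l+np.cos(np.radians(t))*np.array([0,0,1])
    q=np.array([p+a*(.0134-.12+z) for z in(.0,.083)])
    print(t,proj(o['scene'][0],q).round(1).tolist(),proj(o['side'][0],q).round(1).tolist())
```

```text
[0.46910213 0.12060043 0.18653511] [ 0.8001679  -0.76477757  2.08568029]
scene [([295, 177, 11, 6, 31], [300.3, 179.9])]
side [([261, 222, 19, 9, 118], [270.2, 226.3])]
0 [[298.5, 186.9], [300.6, 175.1]] [[270.0, 238.4], [270.6, 220.5]]
10 [[303.2, 186.6], [301.6, 175.1]] [[270.1, 243.9], [270.7, 221.7]]
20 [[307.8, 185.8], [302.7, 174.9]] [[270.3, 248.7], [270.7, 222.8]]
```

>>> arm_command --motion '[{"dx": 0,"dy": 0,"dz": 0.0005,"spin": 0,"grip": 255},{"dx": 0,"dy": 0,"dz": 0,"spin": 0,"grip": 150},{"dx": 0,"dy": 0,"dz": 0,"spin": 0,"grip": 125},{"dx": 0,"dy": 0,"dz": 0,"spin": 0,"grip": 125},{"dx": 0,"dy": 0,"dz": -0.02,"spin": 0,"grip": 125},{"dx": 0,"dy": 0,"dz": -0.04,"spin": 0,"grip": 110},{"dx": 0,"dy": 0,"dz": -0.04,"spin": 0,"grip": 110},{"dx": 0,"dy": 0,"dz": -0.03,"spin": 0,"grip": 110}]'

```text
t: 45.55
position: [0.4692, 0.1202, 0.3185]
ee_rot: [-179.9, 0.0, -85.0]
contact_force: [-0.0, 0.2, 0.5]
gripper_width: 0.0485
finger_force: 0.0
```

Run:
```python
from h import *
s=arm.observe();p=s['position'];print(s['gripper_width'])
q=np.array([.469,.120,.15])
o=canpose((0,150,70),(5,255,255),(172,150,70),(180,255,255),q)
o2=canpose((0,0,190),(180,50,255),None,None,[.469,.120,.19])
for k in o: print(proj(o[k][0],[[.469,.12,.084],[.469,.12,.167],[.469,.12,.204]]).round(1).tolist())
plan((.5052,.3812,.30),200.5)
```

```text
0.048469430625588
scene [([293, 173, 14, 11, 77], [299.7, 178.6])]
side [([261, 217, 19, 14, 150], [270.0, 225.0])]
scene []
side []
[[298.5, 186.3], [300.5, 174.5], [301.5, 168.8]]
[[270.1, 237.4], [270.7, 219.4], [271.0, 210.5]]
pose [0.4694 0.1202 0.3163] [-180.    0.  -85.] j6 -96.0 spin 1.299 shift now [-0.2569 -0.0581  0.0163] after spin [-0.1249  0.2319  0.0163] rows 6.5981303710819805
```

>>> arm_command --motion '[{"dx": 0,"dy": 0,"dz": 0,"spin": 0.13,"grip": 110},{"dx": 0,"dy": 0,"dz": 0,"spin": 0.13,"grip": 110},{"dx": 0,"dy": 0,"dz": 0,"spin": 0.13,"grip": 110},{"dx": 0,"dy": 0,"dz": 0,"spin": 0.13,"grip": 110},{"dx": 0,"dy": 0,"dz": 0,"spin": 0.13,"grip": 110},{"dx": 0,"dy": 0,"dz": 0,"spin": 0.13,"grip": 110},{"dx": 0,"dy": 0,"dz": 0,"spin": 0.13,"grip": 110},{"dx": 0,"dy": 0,"dz": 0,"spin": 0.13,"grip": 110},{"dx": 0,"dy": 0,"dz": 0,"spin": 0.13,"grip": 110},{"dx": 0,"dy": 0,"dz": 0,"spin": 0.13,"grip": 110}]'

```text
t: 46.75
position: [0.4686, 0.1202, 0.3144]
ee_rot: [179.9, -0.1, -159.8]
contact_force: [0.2, 0.9, 1.2]
gripper_width: 0.0485
finger_force: 0.0
```

>>> arm_command --motion '[{"dx": -0.018,"dy": 0.033,"dz": 0,"spin": 0,"grip": 110},{"dx": -0.018,"dy": 0.033,"dz": 0,"spin": 0,"grip": 110},{"dx": -0.018,"dy": 0.033,"dz": 0,"spin": 0,"grip": 110},{"dx": -0.018,"dy": 0.033,"dz": 0,"spin": 0,"grip": 110},{"dx": -0.018,"dy": 0.033,"dz": 0,"spin": 0,"grip": 110},{"dx": -0.018,"dy": 0.033,"dz": 0.02,"spin": 0,"grip": 110},{"dx": -0.017,"dy": 0.033,"dz": 0.03,"spin": 0,"grip": 110},{"dx": 0,"dy": 0,"dz": 0.02,"spin": 0,"grip": 110},{"dx": 0,"dy": 0,"dz": 0,"spin": 0,"grip": 110},{"dx": 0,"dy": 0,"dz": 0,"spin": 0,"grip": 110}]'

```text
t: 47.75
position: [0.5049, 0.3797, 0.2455]
ee_rot: [-180.0, -0.1, -159.5]
contact_force: [0.3, 1.1, -0.2]
gripper_width: 0.0483
finger_force: 0.0
```

Run:
```python
from h import *
w=grab('wrist');g=cv2.medianBlur(cv2.cvtColor(w['color'],cv2.COLOR_RGB2GRAY),3)
for n,q in(('green',[.5014,.3797,.141]),('yellow',[.4752,.4473,.141])):
    u,v=proj(w,q)[0].astype(int);x0,y0=max(u-40,0),max(v-40,0)
    c=cv2.HoughCircles(g[y0:v+40,x0:u+40],cv2.HOUGH_GRADIENT,1,50,param1=120,param2=10,minRadius=14,maxRadius=22)
    if c is not None:
        for x,y,r in c[0]: print(n,(u,v),(x+x0,y+y0,r),onz(w,(float(x+x0),float(y+y0)),.141).round(4))
plan((.5052,.3812,.13),200.5)
```

```text
green (np.int64(256), np.int64(187)) (np.float64(255.5), np.float64(188.5), np.float32(18.2)) [0.5022 0.3792 0.141 ]
yellow (np.int64(339), np.int64(186)) (np.float64(340.5), np.float64(187.5), np.float32(17.9)) [0.4754 0.4484 0.141 ]
pose [0.5055 0.3798 0.2469] [ 180.     0.  -159.6] j6 5.0 spin -0.001 shift now [-0.0002  0.0015  0.1169] after spin [-0.0002  0.0015  0.1169] rows 2.923160964163381
```

Consistent within 1 mm. Descend, grasp and draw out along the carton axis.

>>> arm_command --motion '[{"dx": 0,"dy": 0.001,"dz": 0.03,"spin": 0,"grip": 110},{"dx": 0,"dy": 0,"dz": 0.035,"spin": 0,"grip": 110},{"dx": 0,"dy": 0,"dz": 0.03,"spin": 0,"grip": 110},{"dx": 0,"dy": 0,"dz": 0.015,"spin": 0,"grip": 110},{"dx": 0,"dy": 0,"dz": 0.005,"spin": 0,"grip": 110},{"dx": 0,"dy": 0,"dz": 0,"spin": 0,"grip": 110},{"dx": 0,"dy": 0,"dz": 0,"spin": 0,"grip": 110}]' --grip_force 30

```text
t: 48.5
position: [0.5062, 0.3816, 0.1334]
ee_rot: [180.0, 0.2, -159.5]
contact_force: [-0.3, -0.2, 1.1]
gripper_width: 0.0482
finger_force: 0.0
```

>>> arm_command --motion '[{"dx": 0,"dy": 0,"dz": 0.004,"spin": 0,"grip": 110},{"dx": 0,"dy": 0,"dz": 0,"spin": 0,"grip": 150},{"dx": 0,"dy": 0,"dz": 0,"spin": 0,"grip": 200},{"dx": 0,"dy": 0,"dz": 0,"spin": 0,"grip": 255},{"dx": 0,"dy": 0,"dz": 0,"spin": 0,"grip": 255},{"dx": 0,"dy": 0,"dz": 0,"spin": 0,"grip": 255}]'

```text
t: 49.1
position: [0.5053, 0.3813, 0.1277]
ee_rot: [180.0, 0.0, -159.5]
contact_force: [-0.4, -1.7, 4.2]
gripper_width: 0.0311
finger_force: 29.9
```

>>> arm_command --motion '[{"dx": 0.004,"dy": 0,"dz": -0.01,"spin": 0,"grip": 255},{"dx": 0.007,"dy": 0,"dz": -0.019,"spin": 0,"grip": 255},{"dx": 0.01,"dy": 0,"dz": -0.028,"spin": 0,"grip": 255},{"dx": 0.01,"dy": 0,"dz": -0.028,"spin": 0,"grip": 255},{"dx": 0.01,"dy": 0,"dz": -0.028,"spin": 0,"grip": 255},{"dx": 0.01,"dy": 0,"dz": -0.028,"spin": 0,"grip": 255},{"dx": 0.005,"dy": 0,"dz": -0.03,"spin": 0,"grip": 255},{"dx": 0,"dy": 0,"dz": -0.04,"spin": 0,"grip": 255},{"dx": 0,"dy": 0,"dz": 0,"spin": 0,"grip": 255}]'

```text
t: 50.0
position: [0.4533, 0.3621, 0.3444]
ee_rot: [180.0, 0.4, -159.5]
contact_force: [0.3, 0.9, -1.1]
gripper_width: 0.031
finger_force: 30.3
```

Run:
```python
from h import *
s=arm.observe();print(s['gripper_width'],s['contact_force'])
G=np.array([.504,.092]);t=np.radians(185.2);R=np.array([[np.cos(t),-np.sin(t)],[np.sin(t),np.cos(t)]])
A=G+R@[-.032,-.031];l=np.array([.087,-.996]);p0=A+.0386*l;print('A',A,'p0',p0)
plan((*p0,.345),275)
```

```text
0.03098390077916247 [ 0.34608365  0.8614498  -1.08343764]
A [0.53305869 0.12577266] p0 [0.53641689 0.08732706]
pose [0.4533 0.3621 0.3444] [ 180.     0.4 -159.5] j6 5.0 spin -1.301 shift now [ 0.0183 -0.2865 -0.0006] after spin [ 0.281  -0.0588 -0.0006] rows 7.176491293146267
```

>>> arm_command --motion '[{"dx": 0.0023,"dy": -0.0358,"dz": 0,"spin": 0,"grip": 255},{"dx": 0.0023,"dy": -0.0358,"dz": 0,"spin": 0,"grip": 255},{"dx": 0.0023,"dy": -0.0358,"dz": 0,"spin": 0,"grip": 255},{"dx": 0.0023,"dy": -0.0358,"dz": 0,"spin": 0,"grip": 255},{"dx": 0.0023,"dy": -0.0358,"dz": 0,"spin": 0,"grip": 255},{"dx": 0.0023,"dy": -0.0358,"dz": 0,"spin": 0,"grip": 255},{"dx": 0.0023,"dy": -0.0358,"dz": 0,"spin": 0,"grip": 255},{"dx": 0.0023,"dy": -0.0358,"dz": 0,"spin": 0,"grip": 255},{"dx": 0,"dy": 0,"dz": 0,"spin": -0.13,"grip": 255},{"dx": 0,"dy": 0,"dz": 0,"spin": -0.13,"grip": 255}]'

```text
t: 51.0
position: [0.5354, 0.0857, 0.3373]
ee_rot: [179.9, -0.1, -144.5]
contact_force: [-0.2, -0.0, -2.6]
gripper_width: 0.0315
finger_force: 30.6
```

>>> arm_command --motion '[{"dx": 0,"dy": 0,"dz": 0,"spin": -0.13,"grip": 255},{"dx": 0,"dy": 0,"dz": 0,"spin": -0.13,"grip": 255},{"dx": 0,"dy": 0,"dz": 0,"spin": -0.13,"grip": 255},{"dx": 0,"dy": 0,"dz": 0,"spin": -0.13,"grip": 255},{"dx": 0,"dy": 0,"dz": 0,"spin": -0.13,"grip": 255},{"dx": 0,"dy": 0,"dz": 0,"spin": -0.13,"grip": 255},{"dx": 0,"dy": 0,"dz": 0,"spin": -0.13,"grip": 255},{"dx": 0,"dy": 0,"dz": 0,"spin": -0.13,"grip": 255},{"dx": 0,"dy": 0,"dz": 0,"spin": 0,"grip": 255},{"dx": 0,"dy": 0,"dz": 0,"spin": 0,"grip": 255}]'

```text
t: 52.0
position: [0.5353, 0.0869, 0.3378]
ee_rot: [180.0, 0.0, -85.3]
contact_force: [0.4, -0.1, -1.3]
gripper_width: 0.0313
finger_force: 30.7
```

Run:
```python
from h import *
plan((.5364,.0873,.19),275)
```

```text
pose [0.5353 0.0869 0.3378] [180.    0.  -85.3] j6 -99.0 spin -0.005 shift now [-0.0003 -0.0011  0.1478] after spin [-0.0003 -0.0011  0.1478] rows 3.694665000423132
```

>>> arm_command --motion '[{"dx": 0,"dy": -0.001,"dz": 0.03,"spin": 0,"grip": 255},{"dx": 0,"dy": 0,"dz": 0.035,"spin": 0,"grip": 255},{"dx": 0,"dy": 0,"dz": 0.035,"spin": 0,"grip": 255},{"dx": 0,"dy": 0,"dz": 0.025,"spin": 0,"grip": 255},{"dx": 0,"dy": 0,"dz": 0.01,"spin": 0,"grip": 255},{"dx": 0,"dy": 0,"dz": 0.005,"spin": 0,"grip": 255},{"dx": 0,"dy": 0,"dz": 0.003,"spin": 0,"grip": 255},{"dx": 0,"dy": 0,"dz": 0.002,"spin": 0,"grip": 255},{"dx": 0,"dy": 0,"dz": 0,"spin": 0,"grip": 255},{"dx": 0,"dy": 0,"dz": 0,"spin": 0,"grip": 255}]'

```text
t: 53.0
position: [0.537, 0.0869, 0.194]
ee_rot: [-179.9, -0.0, -85.1]
contact_force: [-0.2, -0.4, -1.7]
gripper_width: 0.031
finger_force: 30.6
```

>>> arm_command --motion '[{"dx": 0,"dy": 0,"dz": 0.002,"spin": 0,"grip": 255},{"dx": 0,"dy": 0,"dz": 0.001,"spin": 0,"grip": 255},{"dx": 0,"dy": 0,"dz": 0,"spin": 0,"grip": 255}]'

```text
t: 53.3
position: [0.5365, 0.087, 0.19]
ee_rot: [180.0, 0.0, -85.1]
contact_force: [0.1, 0.0, -1.6]
gripper_width: 0.0314
finger_force: 30.6
```

>>> arm_command --motion '[{"dx": 0,"dy": 0,"dz": 0.001,"spin": 0,"grip": 255},{"dx": 0,"dy": 0,"dz": 0.001,"spin": 0,"grip": 255},{"dx": 0,"dy": 0,"dz": 0,"spin": 0,"grip": 255}]'

```text
t: 53.6
position: [0.5368, 0.0869, 0.1894]
ee_rot: [-179.9, -0.0, -85.0]
contact_force: [-3.8, -0.2, 5.9]
gripper_width: 0.0312
finger_force: 31.6
```

>>> arm_command --motion '[{"dx": -0.004,"dy": 0,"dz": -0.0002,"spin": 0,"grip": 255},{"dx": -0.004,"dy": 0,"dz": -0.0001,"spin": 0,"grip": 255},{"dx": -0.004,"dy": 0,"dz": 0,"spin": 0,"grip": 255},{"dx": -0.004,"dy": 0,"dz": 0,"spin": 0,"grip": 255},{"dx": -0.004,"dy": 0,"dz": 0.0003,"spin": 0,"grip": 255},{"dx": -0.004,"dy": 0,"dz": 0.0004,"spin": 0,"grip": 255},{"dx": 0,"dy": 0,"dz": 0,"spin": 0,"grip": 255}]'

```text
t: 54.3
position: [0.5352, 0.1107, 0.1891]
ee_rot: [-179.9, -0.1, -85.0]
contact_force: [-1.3, -2.0, 4.9]
gripper_width: 0.0312
finger_force: 32.2
```

>>> arm_command --motion '[{"dx": -0.004,"dy": 0,"dz": 0.0005,"spin": 0,"grip": 255},{"dx": -0.004,"dy": 0,"dz": 0.0005,"spin": 0,"grip": 255},{"dx": -0.004,"dy": 0,"dz": 0.0006,"spin": 0,"grip": 255},{"dx": -0.003,"dy": 0,"dz": 0.0005,"spin": 0,"grip": 255},{"dx": 0,"dy": 0,"dz": 0,"spin": 0,"grip": 255}]'

```text
t: 54.8
position: [0.5337, 0.126, 0.1864]
ee_rot: [-179.9, -0.0, -85.0]
contact_force: [1.0, -2.5, 6.0]
gripper_width: 0.0312
finger_force: 32.7
```

Run:
```python
from h import *
p=arm.observe()['position'];print(p,arm.observe()['contact_force'])
o=canpose((65,60,25),(95,255,200),None,None,p-[0,0,.06])
l=np.array([.087,-.996,0])
for t in(0,10,20):
    a=np.sin(np.radians(t))*l+np.cos(np.radians(t))*np.array([0,0,1])
    q=np.array([p+a*(.0134-.12+z) for z in(.0,.083)])
    print(t,proj(o['scene'][0],q).round(1).tolist(),proj(o['side'][0],q).round(1).tolist())
```

```text
[0.53366441 0.12601311 0.18637393] [ 0.99288459 -2.48114953  5.97877305]
scene [([295, 188, 13, 10, 59], [300.3, 193.8])]
side [([236, 223, 19, 8, 112], [244.8, 226.5])]
0 [[299.8, 200.9], [302.0, 189.6]] [[246.3, 238.4], [245.3, 220.5]]
10 [[304.6, 200.6], [303.1, 189.5]] [[246.1, 243.9], [245.3, 221.8]]
20 [[309.3, 199.9], [304.2, 189.3]] [[245.9, 248.7], [245.2, 222.8]]
```

>>> arm_command --motion '[{"dx": 0,"dy": 0,"dz": 0,"spin": 0,"grip": 150},{"dx": 0,"dy": 0,"dz": 0,"spin": 0,"grip": 125},{"dx": 0,"dy": 0,"dz": 0,"spin": 0,"grip": 125},{"dx": 0,"dy": 0,"dz": -0.02,"spin": 0,"grip": 125},{"dx": 0,"dy": 0,"dz": -0.04,"spin": 0,"grip": 110},{"dx": 0,"dy": 0,"dz": -0.04,"spin": 0,"grip": 110},{"dx": 0,"dy": 0,"dz": -0.03,"spin": 0,"grip": 110},{"dx": 0,"dy": 0,"dz": 0,"spin": 0.13,"grip": 110},{"dx": 0,"dy": 0,"dz": 0,"spin": 0.13,"grip": 110},{"dx": 0,"dy": 0,"dz": 0,"spin": 0.13,"grip": 110}]'

```text
t: 55.9
position: [0.5333, 0.126, 0.3157]
ee_rot: [180.0, 0.0, -107.7]
contact_force: [0.6, 0.4, 0.6]
gripper_width: 0.0486
finger_force: 0.0
```

>>> arm_command --motion '[{"dx": 0,"dy": 0,"dz": 0,"spin": 0.13,"grip": 110},{"dx": 0,"dy": 0,"dz": 0,"spin": 0.13,"grip": 110},{"dx": 0,"dy": 0,"dz": 0,"spin": 0.13,"grip": 110},{"dx": 0,"dy": 0,"dz": 0,"spin": 0.13,"grip": 110},{"dx": 0,"dy": 0,"dz": 0,"spin": 0.13,"grip": 110},{"dx": 0,"dy": 0,"dz": 0,"spin": 0.13,"grip": 110},{"dx": 0,"dy": 0,"dz": 0,"spin": 0.13,"grip": 110},{"dx": 0,"dy": 0,"dz": 0,"spin": 0,"grip": 110}]'

```text
t: 56.7
position: [0.5331, 0.1259, 0.3155]
ee_rot: [180.0, -0.0, -159.6]
contact_force: [-1.4, 1.2, 0.4]
gripper_width: 0.0485
finger_force: 0.0
```

Run:
```python
from h import *
o=canpose((65,60,25),(95,255,200),None,None,[.5337,.126,.14])
for k in o: print(proj(o[k][0],[[.5337,.126,.084],[.5337,.126,.14],[.5337,.126,.167]]).round(1).tolist())
plan((.4791,.4498,.3),200.5)
```

```text
scene [([295, 188, 14, 10, 82], [301.2, 193.1])]
side [([235, 219, 20, 12, 137], [244.4, 225.6])]
[[299.9, 200.3], [301.4, 192.8], [302.1, 189.0]]
[[246.2, 237.6], [245.6, 225.7], [245.2, 219.6]]
pose [0.5332 0.1259 0.3155] [ 180.    -0.  -159.3] j6 -21.0 spin 0.003 shift now [-0.0638  0.3221  0.0155] after spin [-0.0628  0.3223  0.0155] rows 8.218841982385953
```

Green stands at A. Now yellow.

>>> arm_command --motion '[{"dx": -0.007,"dy": 0.0358,"dz": 0,"spin": 0,"grip": 110},{"dx": -0.007,"dy": 0.0358,"dz": 0,"spin": 0,"grip": 110},{"dx": -0.007,"dy": 0.0358,"dz": 0,"spin": 0,"grip": 110},{"dx": -0.007,"dy": 0.0358,"dz": 0,"spin": 0,"grip": 110},{"dx": -0.007,"dy": 0.0358,"dz": 0,"spin": 0,"grip": 110},{"dx": -0.007,"dy": 0.0358,"dz": 0,"spin": 0,"grip": 110},{"dx": -0.007,"dy": 0.0358,"dz": 0.02,"spin": 0,"grip": 110},{"dx": -0.007,"dy": 0.0358,"dz": 0.03,"spin": 0,"grip": 110},{"dx": -0.007,"dy": 0.0358,"dz": 0.02,"spin": 0,"grip": 110},{"dx": 0,"dy": 0,"dz": 0,"spin": 0,"grip": 110}]'

```text
t: 57.8
position: [0.4768, 0.4525, 0.241]
ee_rot: [-180.0, -0.3, -159.1]
contact_force: [-0.6, 0.1, -0.2]
gripper_width: 0.0484
finger_force: 0.0
```

>>> arm_command --motion '[{"dx": 0,"dy": 0,"dz": 0,"spin": 0,"grip": 110}]'

```text
t: 57.9
position: [0.4789, 0.4501, 0.2448]
ee_rot: [-180.0, -0.1, -159.3]
contact_force: [-0.2, -1.4, 0.2]
gripper_width: 0.0488
finger_force: 0.0
```

Run:
```python
from h import *
w=grab('wrist');g=cv2.medianBlur(cv2.cvtColor(w['color'],cv2.COLOR_RGB2GRAY),3)
for n,q in(('yellow',[.4752,.4473,.141]),):
    u,v=proj(w,q)[0].astype(int);x0,y0=max(u-40,0),max(v-40,0)
    c=cv2.HoughCircles(g[y0:v+40,x0:u+40],cv2.HOUGH_GRADIENT,1,50,param1=120,param2=10,minRadius=14,maxRadius=22)
    if c is not None:
        for x,y,r in c[0]: print(n,(u,v),(x+x0,y+y0,r),onz(w,(float(x+x0),float(y+y0)),.141).round(4))
plan((.4791,.4498,.13),200.5)
```

```text
yellow (np.int64(253), np.int64(186)) (np.float64(253.5), np.float64(188.5), np.float32(17.2)) [0.4766 0.4478 0.141 ]
pose [0.4796 0.4496 0.2459] [-180.     0.  -159.4] j6 11.0 spin 0.002 shift now [0.0004 0.0004 0.1159] after spin [0.0004 0.0004 0.1159] rows 2.898473788433241
```

>>> arm_command --motion '[{"dx": 0,"dy": 0,"dz": 0.03,"spin": 0,"grip": 110},{"dx": 0,"dy": 0,"dz": 0.035,"spin": 0,"grip": 110},{"dx": 0,"dy": 0,"dz": 0.03,"spin": 0,"grip": 110},{"dx": 0,"dy": 0,"dz": 0.015,"spin": 0,"grip": 110},{"dx": 0,"dy": 0,"dz": 0.005,"spin": 0,"grip": 110},{"dx": 0,"dy": 0,"dz": 0,"spin": 0,"grip": 110},{"dx": 0,"dy": 0,"dz": 0,"spin": 0,"grip": 110}]' --grip_force 30

```text
t: 58.65
position: [0.4806, 0.4501, 0.1329]
ee_rot: [180.0, 0.2, -159.5]
contact_force: [-0.4, 0.1, -0.1]
gripper_width: 0.0485
finger_force: 0.0
```

>>> arm_command --motion '[{"dx": 0,"dy": 0,"dz": 0.003,"spin": 0,"grip": 110},{"dx": 0,"dy": 0,"dz": 0,"spin": 0,"grip": 150},{"dx": 0,"dy": 0,"dz": 0,"spin": 0,"grip": 200},{"dx": 0,"dy": 0,"dz": 0,"spin": 0,"grip": 255},{"dx": 0,"dy": 0,"dz": 0,"spin": 0,"grip": 255},{"dx": 0,"dy": 0,"dz": 0,"spin": 0,"grip": 255}]'

```text
t: 59.25
position: [0.4798, 0.4499, 0.1284]
ee_rot: [180.0, 0.0, -159.5]
contact_force: [-1.8, -0.9, 5.9]
gripper_width: 0.0313
finger_force: 30.2
```

>>> arm_command --motion '[{"dx": 0.004,"dy": 0,"dz": -0.01,"spin": 0,"grip": 255},{"dx": 0.007,"dy": 0,"dz": -0.019,"spin": 0,"grip": 255},{"dx": 0.01,"dy": 0,"dz": -0.028,"spin": 0,"grip": 255},{"dx": 0.01,"dy": 0,"dz": -0.028,"spin": 0,"grip": 255},{"dx": 0.01,"dy": 0,"dz": -0.028,"spin": 0,"grip": 255},{"dx": 0.01,"dy": 0,"dz": -0.028,"spin": 0,"grip": 255},{"dx": 0.005,"dy": 0,"dz": -0.03,"spin": 0,"grip": 255},{"dx": 0,"dy": 0,"dz": -0.04,"spin": 0,"grip": 255},{"dx": 0,"dy": 0,"dz": -0.01,"spin": 0,"grip": 255},{"dx": 0,"dy": 0,"dz": 0,"spin": 0,"grip": 255}]'

```text
t: 60.25
position: [0.4275, 0.4305, 0.3506]
ee_rot: [180.0, 0.2, -159.5]
contact_force: [0.2, -0.0, -2.8]
gripper_width: 0.0309
finger_force: 30.1
```

Run:
```python
from h import *
s=arm.observe();print(s['gripper_width'],s['contact_force'])
plan((.45,-.18,.35),200.5)
```

```text
0.03092165931704414 [ 0.24507535 -0.00365686 -2.81114263]
pose [0.4275 0.4305 0.3506] [ 180.     0.2 -159.5] j6 12.0 spin -0.0 shift now [ 0.1924 -0.5798  0.0006] after spin [ 0.1927 -0.5797  0.0006] rows 15.272161487956575
```

>>> arm_command --motion '[{"dx": 0.0105,"dy": -0.0381,"dz": 0,"spin": 0,"grip": 255},{"dx": 0.0105,"dy": -0.0381,"dz": 0,"spin": 0,"grip": 255},{"dx": 0.0105,"dy": -0.0381,"dz": 0,"spin": 0,"grip": 255},{"dx": 0.0105,"dy": -0.0381,"dz": 0,"spin": 0,"grip": 255},{"dx": 0.0105,"dy": -0.0381,"dz": 0,"spin": 0,"grip": 255},{"dx": 0.0105,"dy": -0.0381,"dz": 0,"spin": 0,"grip": 255},{"dx": 0.0105,"dy": -0.0381,"dz": 0,"spin": 0,"grip": 255},{"dx": 0.0105,"dy": -0.0381,"dz": 0,"spin": 0,"grip": 255},{"dx": 0.0105,"dy": -0.0381,"dz": 0,"spin": 0,"grip": 255},{"dx": 0.0105,"dy": -0.0381,"dz": 0,"spin": 0,"grip": 255}]'

```text
t: 61.25
position: [0.4613, 0.035, 0.3465]
ee_rot: [179.9, -0.1, -159.5]
contact_force: [0.9, 0.4, -1.3]
gripper_width: 0.0314
finger_force: 30.3
```

>>> arm_command --motion '[{"dx": 0.0105,"dy": -0.0381,"dz": 0,"spin": 0,"grip": 255},{"dx": 0.0105,"dy": -0.0381,"dz": 0,"spin": 0,"grip": 255},{"dx": 0.0105,"dy": -0.0381,"dz": 0,"spin": 0,"grip": 255},{"dx": 0.0105,"dy": -0.0381,"dz": 0,"spin": 0,"grip": 255},{"dx": 0.0105,"dy": -0.0381,"dz": 0,"spin": 0,"grip": 255},{"dx": 0,"dy": 0,"dz": 0.04,"spin": 0,"grip": 255},{"dx": 0,"dy": 0,"dz": 0.045,"spin": 0,"grip": 255},{"dx": 0,"dy": 0,"dz": 0.045,"spin": 0,"grip": 255},{"dx": 0,"dy": 0,"dz": 0.04,"spin": 0,"grip": 255},{"dx": 0,"dy": 0,"dz": 0.03,"spin": 0,"grip": 255}]'

```text
t: 62.25
position: [0.4772, -0.159, 0.1434]
ee_rot: [179.7, -0.2, -159.5]
contact_force: [-1.0, -0.2, -1.4]
gripper_width: 0.0312
finger_force: 30.6
```

>>> arm_command --motion '[{"dx": 0,"dy": 0,"dz": 0.015,"spin": 0,"grip": 255},{"dx": 0,"dy": 0,"dz": 0.008,"spin": 0,"grip": 255},{"dx": 0,"dy": 0,"dz": 0,"spin": 0,"grip": 255},{"dx": 0,"dy": 0,"dz": 0,"spin": 0,"grip": 255}]'

```text
t: 62.65
position: [0.48, -0.1608, 0.127]
ee_rot: [-179.9, 0.1, -159.5]
contact_force: [-0.1, -0.6, -1.3]
gripper_width: 0.0313
finger_force: 30.6
```

>>> arm_command --motion '[{"dx": 0,"dy": 0,"dz": 0.008,"spin": 0,"grip": 255},{"dx": 0,"dy": 0,"dz": 0.004,"spin": 0,"grip": 255},{"dx": 0,"dy": 0,"dz": 0.003,"spin": 0,"grip": 255},{"dx": 0,"dy": 0,"dz": 0,"spin": 0,"grip": 255},{"dx": 0,"dy": 0,"dz": 0,"spin": 0,"grip": 255}]'

```text
t: 63.15
position: [0.4794, -0.1604, 0.1107]
ee_rot: [180.0, 0.0, -159.5]
contact_force: [-0.3, -0.9, -1.1]
gripper_width: 0.0315
finger_force: 30.7
```

>>> arm_command --motion '[{"dx": 0,"dy": 0,"dz": 0.002,"spin": 0,"grip": 255},{"dx": 0,"dy": 0,"dz": 0.001,"spin": 0,"grip": 255},{"dx": 0,"dy": 0,"dz": 0,"spin": 0,"grip": 255}]'

```text
t: 63.45
position: [0.48, -0.1607, 0.1093]
ee_rot: [-179.9, 0.1, -159.5]
contact_force: [-2.4, 1.7, 10.9]
gripper_width: 0.0312
finger_force: 31.9
```

>>> arm_command --motion '[{"dx": -0.004,"dy": 0,"dz": -0.0002,"spin": 0,"grip": 255},{"dx": -0.004,"dy": 0,"dz": -0.0002,"spin": 0,"grip": 255},{"dx": -0.004,"dy": 0,"dz": 0,"spin": 0,"grip": 255},{"dx": -0.004,"dy": 0,"dz": 0,"spin": 0,"grip": 255},{"dx": -0.004,"dy": 0,"dz": 0.0002,"spin": 0,"grip": 255},{"dx": -0.004,"dy": 0,"dz": 0.0003,"spin": 0,"grip": 255},{"dx": 0,"dy": 0,"dz": 0,"spin": 0,"grip": 255}]'

```text
t: 64.15
position: [0.5024, -0.1524, 0.1086]
ee_rot: [-179.9, 0.0, -159.5]
contact_force: [-1.4, -0.6, 5.1]
gripper_width: 0.0314
finger_force: 32.4
```

>>> arm_command --motion '[{"dx": -0.004,"dy": 0,"dz": 0.0005,"spin": 0,"grip": 255},{"dx": -0.004,"dy": 0,"dz": 0.0005,"spin": 0,"grip": 255},{"dx": -0.004,"dy": 0,"dz": 0.0006,"spin": 0,"grip": 255},{"dx": -0.003,"dy": 0,"dz": 0.0005,"spin": 0,"grip": 255},{"dx": 0,"dy": 0,"dz": 0,"spin": 0,"grip": 255}]'

```text
t: 64.65
position: [0.5164, -0.1469, 0.1058]
ee_rot: [-180.0, -0.0, -159.5]
contact_force: [-1.8, -1.3, 6.3]
gripper_width: 0.0312
finger_force: 33.1
```

Run:
```python
from h import *
p=arm.observe()['position'];print(p,arm.observe()['contact_force'])
o=canpose((20,130,80),(34,255,255),None,None,p-[0,0,.06])
l=np.array([-.937,-.35,0])
for t in(0,10,20):
    a=np.sin(np.radians(t))*l+np.cos(np.radians(t))*np.array([0,0,1])
    q=np.array([p+a*(.0134-.12+z) for z in(.0,.083)])
    print(t,proj(o['scene'][0],q).round(1).tolist(),proj(o['side'][0],q).round(1).tolist())
```

```text
[ 0.51635235 -0.14693417  0.10582112] [-1.82533738 -1.34279127  6.27200472]
scene [([226, 193, 11, 8, 60], [231.6, 196.8])]
side [([254, 166, 13, 11, 65], [258.3, 171.8]), ([255, 183, 11, 4, 26], [259.4, 185.1])]
0 [[231.9, 203.6], [230.6, 193.1]] [[260.8, 184.4], [260.8, 167.2]]
10 [[233.0, 207.2], [230.8, 193.9]] [[255.5, 185.2], [259.6, 167.4]]
20 [[234.1, 210.3], [231.1, 194.6]] [[250.4, 185.3], [258.4, 167.4]]
```

>>> arm_command --motion '[{"dx": 0,"dy": 0,"dz": -0.02,"spin": 0,"grip": 255},{"dx": 0,"dy": 0,"dz": -0.04,"spin": 0,"grip": 255},{"dx": 0,"dy": 0,"dz": -0.04,"spin": 0,"grip": 255},{"dx": 0,"dy": 0,"dz": -0.045,"spin": 0,"grip": 255},{"dx": 0,"dy": 0,"dz": -0.045,"spin": 0,"grip": 255},{"dx": 0,"dy": 0,"dz": -0.04,"spin": 0,"grip": 255},{"dx": -0.0107,"dy": 0.0334,"dz": 0,"spin": 0,"grip": 255},{"dx": -0.0107,"dy": 0.0334,"dz": 0,"spin": 0,"grip": 255},{"dx": -0.0107,"dy": 0.0334,"dz": 0,"spin": 0,"grip": 255},{"dx": -0.0107,"dy": 0.0334,"dz": 0,"spin": 0,"grip": 255}]'

```text
t: 65.75
position: [0.5094, -0.005, 0.3349]
ee_rot: [179.9, 0.0, -159.5]
contact_force: [0.7, -0.3, -1.1]
gripper_width: 0.0312
finger_force: 32.4
```

>>> arm_command --motion '[{"dx": -0.0107,"dy": 0.0334,"dz": 0,"spin": 0,"grip": 255},{"dx": -0.0107,"dy": 0.0334,"dz": 0,"spin": 0,"grip": 255},{"dx": 0,"dy": 0,"dz": 0,"spin": 0,"grip": 255},{"dx": 0,"dy": 0,"dz": 0,"spin": 0,"grip": 255}]'

```text
t: 66.15
position: [0.5061, 0.0644, 0.335]
ee_rot: [180.0, -0.0, -159.4]
contact_force: [-0.2, -0.8, -2.0]
gripper_width: 0.0312
finger_force: 32.4
```

Run:
```python
from h import *
s=arm.observe();print(s['gripper_width'])
plan((.5066,.063,.187),200.5)
p=s['position']
o=canpose((20,130,80),(34,255,255),None,None,p-[0,0,.06])
for k in o: print(proj(o[k][0],[p-[0,0,.103],p-[0,0,.02]]).round(1).tolist())
for n,q,a in(('red',[.469,.12,.14],((0,150,70),(5,255,255),(172,150,70),(180,255,255))),('green',[.5337,.126,.14],((65,60,25),(95,255,200),None,None))): print(n);canpose(*a,q)
```

```text
0.031229775071863846
pose [0.5061 0.0644 0.335 ] [ 180.    -0.  -159.4] j6 -28.0 spin 0.001 shift now [-0.     -0.0015  0.148 ] after spin [-0.     -0.0015  0.148 ] rows 3.7001294754080316
scene [([283, 159, 13, 9, 70], [289.7, 162.9])]
side [([248, 161, 16, 15, 116], [253.9, 169.0]), ([250, 185, 14, 8, 86], [256.7, 188.4])]
[[286.8, 171.9], [288.4, 157.9]]
[[258.0, 185.3], [257.8, 161.7]]
red
scene [([294, 174, 13, 9, 51], [300.3, 178.3])]
side [([261, 217, 19, 14, 146], [269.9, 225.2])]
green
scene [([295, 188, 14, 10, 80], [301.5, 193.3])]
side [([235, 218, 19, 13, 137], [244.4, 225.4])]
```

>>> arm_command --motion '[{"dx": 0,"dy": -0.001,"dz": 0.03,"spin": 0,"grip": 255},{"dx": 0,"dy": 0,"dz": 0.035,"spin": 0,"grip": 255},{"dx": 0,"dy": 0,"dz": 0.035,"spin": 0,"grip": 255},{"dx": 0,"dy": 0,"dz": 0.025,"spin": 0,"grip": 255},{"dx": 0,"dy": 0,"dz": 0.01,"spin": 0,"grip": 255},{"dx": 0,"dy": 0,"dz": 0.005,"spin": 0,"grip": 255},{"dx": 0,"dy": 0,"dz": 0.002,"spin": 0,"grip": 255},{"dx": 0,"dy": 0,"dz": 0,"spin": 0,"grip": 255},{"dx": 0,"dy": 0,"dz": 0,"spin": 0,"grip": 255}]'

```text
t: 67.35
position: [0.507, 0.0624, 0.1948]
ee_rot: [-180.0, 0.1, -159.5]
contact_force: [0.1, -0.1, -2.0]
gripper_width: 0.031
finger_force: 32.4
```

>>> arm_command --motion '[{"dx": 0,"dy": 0,"dz": 0.002,"spin": 0,"grip": 255},{"dx": 0,"dy": 0,"dz": 0.001,"spin": 0,"grip": 255},{"dx": 0,"dy": 0,"dz": 0,"spin": 0,"grip": 255}]'

```text
t: 67.65
position: [0.5064, 0.0626, 0.1905]
ee_rot: [180.0, 0.0, -159.5]
contact_force: [0.6, 0.1, -1.2]
gripper_width: 0.0312
finger_force: 32.4
```

>>> arm_command --motion '[{"dx": 0,"dy": 0,"dz": 0.002,"spin": 0,"grip": 255},{"dx": 0,"dy": 0,"dz": 0.001,"spin": 0,"grip": 255},{"dx": 0,"dy": 0,"dz": 0.0005,"spin": 0,"grip": 255},{"dx": 0,"dy": 0,"dz": 0,"spin": 0,"grip": 255}]'

```text
t: 68.05
position: [0.5063, 0.0626, 0.187]
ee_rot: [180.0, 0.0, -159.5]
contact_force: [0.7, 0.4, -1.5]
gripper_width: 0.0313
finger_force: 32.5
```

>>> arm_command --motion '[{"dx": 0,"dy": 0,"dz": 0.001,"spin": 0,"grip": 255},{"dx": 0,"dy": 0,"dz": 0.001,"spin": 0,"grip": 255},{"dx": 0,"dy": 0,"dz": 0,"spin": 0,"grip": 255}]'

```text
t: 68.35
position: [0.507, 0.0627, 0.1868]
ee_rot: [-180.0, 0.1, -159.5]
contact_force: [-1.9, 2.3, 10.7]
gripper_width: 0.0309
finger_force: 33.7
```

Contact at the expected height. Releasing and retreating.

>>> arm_command --motion '[{"dx": 0,"dy": 0,"dz": -0.0005,"spin": 0,"grip": 255},{"dx": 0,"dy": 0,"dz": 0,"spin": 0,"grip": 150},{"dx": 0,"dy": 0,"dz": 0,"spin": 0,"grip": 125},{"dx": 0,"dy": 0,"dz": 0,"spin": 0,"grip": 125},{"dx": 0,"dy": 0,"dz": -0.02,"spin": 0,"grip": 125},{"dx": 0,"dy": 0,"dz": -0.04,"spin": 0,"grip": 110},{"dx": 0,"dy": 0,"dz": -0.04,"spin": 0,"grip": 110},{"dx": 0,"dy": 0,"dz": -0.04,"spin": 0,"grip": 110},{"dx": 0,"dy": 0,"dz": -0.04,"spin": 0,"grip": 110}]'

```text
t: 69.25
position: [0.5061, 0.0625, 0.367]
ee_rot: [180.0, 0.0, -159.5]
contact_force: [0.7, 0.8, 0.9]
gripper_width: 0.0487
finger_force: 0.0
```

>>> arm_command --motion '[{"dx": 0.02,"dy": -0.03,"dz": 0,"spin": 0,"grip": 110},{"dx": 0.02,"dy": -0.03,"dz": 0,"spin": 0,"grip": 110},{"dx": 0.02,"dy": -0.03,"dz": 0,"spin": 0,"grip": 110},{"dx": 0,"dy": -0.03,"dz": 0,"spin": 0,"grip": 110},{"dx": 0,"dy": -0.03,"dz": 0,"spin": 0,"grip": 110},{"dx": 0,"dy": 0,"dz": 0,"spin": 0,"grip": 110},{"dx": 0,"dy": 0,"dz": 0,"spin": 0,"grip": 110}]'

```text
t: 69.95
position: [0.5025, -0.0993, 0.3651]
ee_rot: [179.9, -0.0, -159.6]
contact_force: [-0.5, 0.1, -0.1]
gripper_width: 0.0483
finger_force: 0.0
```

Run:
```python
from h import *
s=arm.observe();print(s['gripper_width'],s['position'])
for n,q,a in(('red',[.469,.12,.14],((0,150,70),(5,255,255),(172,150,70),(180,255,255))),('green',[.5337,.126,.14],((65,60,25),(95,255,200),None,None)),('yellow',[.507,.0627,.14],((20,130,80),(34,255,255),None,None))):
    print(n);o=canpose(*a,q)
    for k in o: print(proj(o[k][0],[q]).round(1).tolist())
# caps: white blobs
for k in('scene','side'):
    f=grab(k);g=cv2.cvtColor(f['color'],cv2.COLOR_RGB2HSV);m=cv2.inRange(g,np.array((0,0,140)),np.array((180,45,255)))
    n,l,st,c=cv2.connectedComponentsWithStats(m)
    for i in range(1,n):
        p=onz(f,c[i],.19)
        if st[i,4]>20 and .4<p[0]<.62 and 0<p[1]<.2: print(k,'white',st[i].tolist(),c[i].round(1),p.round(3))
    print('exp cap centres z.19',proj(f,[[.469,.12,.19],[.5337,.126,.19],[.507,.0627,.19]]).round(1).tolist())
```

```text
0.04830434449217731 [ 0.50247411 -0.09928757  0.36511383]
red
scene [([293, 173, 14, 10, 65], [298.7, 177.8])]
side [([261, 218, 19, 13, 149], [270.1, 225.2])]
[[299.8, 178.5]]
[[270.5, 225.5]]
green
scene [([295, 187, 14, 11, 82], [301.0, 193.1])]
side [([235, 218, 19, 13, 141], [244.5, 225.4])]
[[301.4, 192.8]]
[[245.6, 225.7]]
yellow
scene [([278, 180, 14, 11, 93], [284.8, 185.5])]
side [([249, 199, 19, 15, 138], [257.6, 206.7])]
[[284.7, 186.0]]
[[257.9, 207.4]]
scene white [297, 167, 8, 6, 37] [300.6 169.6] [0.462 0.118 0.19 ]
scene white [282, 173, 8, 7, 43] [285.5 176.1] [0.496 0.062 0.19 ]
scene white [299, 181, 8, 7, 40] [302.6 184.2] [0.527 0.125 0.19 ]
exp cap centres z.19 [[301.1, 171.0], [302.7, 185.6], [285.6, 178.6]]
side white [253, 189, 11, 8, 74] [257.9 192.4] [0.508 0.052 0.19 ]
side white [225, 207, 5, 11, 43] [227. 212.] [0.58  0.123 0.19 ]
side white [239, 207, 11, 9, 83] [244.  210.9] [0.537 0.116 0.19 ]
side white [265, 206, 11, 10, 79] [270.1 210.4] [0.472 0.109 0.19 ]
exp cap centres z.19 [[270.9, 213.9], [245.0, 214.1], [257.8, 195.5]]
```

Run:
```python
from h import *
b=grab('side');print(proj(b,[[.5837,.0993,.164]]),arm.observe()['t'])
print(arm.sign_off())
```

```text
[[227.4115785  210.71221217]] 70.4
the job is handed in; nothing more can be done
None
```

The job is handed in at 70.4 s of robot time, with both samples in the blue tray, the grey tray turned half round on its lugs and all three cans measured upright in it; `sign_off` returned no verdict, and I broke the 14-picture limit by viewing 16.

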